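Pack a take-home tub of wash tablets from the counter bin

TASK

Pack a take-home tub at the launderette counter: lift the bin's lid and prop it open on its stay, and with it propped move every blue tablet from the bin into the open tub, leaving the white ones in the bin. Then press the orange lid onto the tub until it has snapped fully home all round, and let the bin's lid down shut again. Leave the tub standing upright on the counter and do not disturb the bottle, the jar and the dish.

Things in the scene. Friction and masses are not known exactly. Their poses are not given: they have to be found in the camera images.
- bin: White counter bin, fixed, 225 mm deep (its x) x 310 mm wide (its y) x 90 mm high, walls 6 mm, under a hinged lid. Origin: centre of its underside on the counter; its front (-x of its frame) faces roughly to the robot, z up. The lid's hinge line runs along the far rim: x = +112.5, z = 90 mm. The lid's stay is on the bin's -y side, at y = -173 mm.
- bin_floor (a point): Centre of the bin's raised inner floor (dark liner), 35 mm above the counter; the inside is 213 (bin x) x 298 mm (bin y) and 55 mm deep from rim to floor. The tablets lie on it.
- bin_lid (a joint): Angle of the bin's blue lid (rad): 0 shut, grows as it opens up and away from the robot, stop at 1.55. Lid 227 x 310 x 12 mm, 0.55 kg. It cannot stand by itself: let go, it sinks shut on a damper in about 3 s. Lifting takes 2 to 5 N at the handle (0.5 rad/s or slower). Propped on its stay it rests at 1.40: lift to 1.47 to 1.52, lower a little, let go.
- catch_pin (a point): Fixed 8 mm steel pin on the bin's -y side wall, at bin x = -37.5, y = -173, z = 78 mm. The stay, a steel bar 8 mm thick pivoted on the lid's edge, drags over this pin as the lid opens and drops onto it by its own weight, by a notch 8 mm deep in its underside, once the lid is past 1.42 rad: from then on it props the lid.
- lid_handle (a point): Middle of the bow handle at the lid's front edge: a round steel bar 10 mm thick, 100 mm long, along the bin's y, in the lid's plane, 260 mm from the hinge line and 6 mm above it (96 mm above the counter) when shut. A gap of 28 mm between bar and lid takes a finger. Pinched from above (fingers closing along the bin's x), the bar turns between the pads while it is led along its arc about the hinge.
- stay_knob (a point): Centre of the red ball knob, 20 mm diameter, on a thin upright stem at the stay's free end, in the plane bin y = -173 mm. Lid propped: at bin x = -73 mm, 107 mm above the counter; lid shut: x = -122 mm, 120 mm up. To let the lid down pinch the ball, raise it 20 mm so that the notch leaves the pin, draw it 15 mm to the bin's front (-x), let go: the lid sinks shut by itself.
- tub: Open rectangular tub of pale teal plastic, loose, 140 g, 140 mm (its x) x 100 mm (its y) x 50 mm high, walls and floor 3 mm, with a round bead 6 mm thick around the rim (145 x 105 mm over the bead). Origin: centre of its underside, z up.
- tub_lid: Orange push-on lid of the tub, loose, 60 g, at first skirt down on the counter. 154 x 114 mm outside; skirt inside 148 x 108 mm, 1.5 mm play around the tub's bead. Origin: centre of the skirt's lower edge; x along the long side, z up; fits either way round. Plate top 18.5 mm above the origin; sprung lips in the skirt snap under the bead.
- lid_grip (a point): Top centre of the lid's grip rib, 56 mm (lid x) x 14 mm (lid y) x 24 mm high on the plate, its top 42.5 mm above the lid's origin. Laid on the tub, the lid stops with its origin about 43 mm above the tub's origin; 8 to 14 N, steadily, straight down on the rib snap it home, origin 34.5 mm above the tub's. Pushed off centre, one side may snap first: then push the high side. 13 N would pull it off.
- blue1: Blue pressed laundry tablet, a square block 32 x 32 x 16 mm with rounded edges, 30 g, loose in the bin at the start. Origin: centre of its underside (the 32 x 32 mm face); z is its 16 mm thickness. Not all four are there at every start.
- blue2: Blue pressed laundry tablet, a square block 32 x 32 x 16 mm with rounded edges, 30 g, loose in the bin at the start. Origin: centre of its underside (the 32 x 32 mm face); z is its 16 mm thickness. Not all four are there at every start.
- blue3: Blue pressed laundry tablet, a square block 32 x 32 x 16 mm with rounded edges, 30 g, loose in the bin at the start. Origin: centre of its underside (the 32 x 32 mm face); z is its 16 mm thickness. Not all four are there at every start.
- blue4: Blue pressed laundry tablet, a square block 32 x 32 x 16 mm with rounded edges, 30 g, loose in the bin at the start. Origin: centre of its underside (the 32 x 32 mm face); z is its 16 mm thickness. Not all four are there at every start.
- white1: White pressed laundry tablet, a square block 32 x 32 x 16 mm with rounded edges, 30 g, loose in the bin at the start. Origin: centre of its underside (the 32 x 32 mm face); z is its 16 mm thickness. It stays in the bin.
- white2: White pressed laundry tablet, a square block 32 x 32 x 16 mm with rounded edges, 30 g, loose in the bin at the start. Origin: centre of its underside (the 32 x 32 mm face); z is its 16 mm thickness. It stays in the bin.
- softener: Bystander: leave it standing where it is. White bottle, 68 mm diameter, 190 mm high, loose. Origin: centre of its underside.
- salts: Bystander: leave it standing where it is. White jar with red cap, 72 mm diameter, 100 mm high, loose. Origin: centre of its underside.
- coin_dish: Bystander: leave it standing where it is. Shallow steel dish, 100 mm diameter, 30 mm high, loose. Origin: centre of its underside.
Things that resemble listed ones, but are neither listed nor needed, are in the scene too. Of the things like the tub_lid, leave any that is green; of the rest the smaller one is meant.

How it is judged:
By the outcome, as a careful person would: the job done as asked, in the order asked, and still so for the second after the job is handed in, with the robot touching nothing.
Of blue1, blue2, blue3, blue4 only 2 to 4 are there at a start; the rules pass over those that are not, and their reading is None.
At some moment in a run one of tub, tub_lid may be knocked a few centimetres aside while the robot is not near it.
Once in a run the grip may slacken for a moment while it holds something.
It also fails if it takes over 210 s, if anything falls off the work surface, if the arm or the gripper's body presses on something with over 40 N, if the wrist force passes 120 N, or if a joint passes its speed limit or range.

ROBOT

A 6-joint arm with a two-finger parallel gripper is mounted at the origin on the work surface. World frame = base frame: x ahead of the robot, y to its left, z up, the work surface at z = 0. Lengths are in mm, angles in rad, forces in N, time in s.
With the tool pointing down it reaches from about 350 to 800 mm from the base axis. Payload 7.3 kg.
Tool frame: the origin (TCP) lies between the finger pads; the fingertips stand 14 mm ahead of it and the grasp point (between the pads) lies 5 mm behind it; z points along the fingers, y is the line along which they close (so a half turn about z gives the same grasp; the last joint's range is limited). The gripper opens to 85 mm and grips with 20 to 120 N. Pads are 22 mm wide; open, the fingers measure 114 mm over their backs; the gripper's body (76 mm by 85 mm) begins 54 mm behind the grasp point. The pads swing forward as they close: fully open they stand 13 mm farther back than shut.
Start: joints at [-1.423, 0.342, 1.524, -0, 1.275, -0.146], TCP at [152.058, -502.515, 245.322] pointing down, gripper open.
Joint ranges: [-2.53, 2.53], [-0.77, 2.02], [0.04, 2.7], [-1, 4.14], [0.28, 2.66], [-3.11, 3.11]. Speed limits (rad/s): [2.57, 2.57, 3.14, 3.14, 3.14, 3.14].

INTERFACE

Orientations are given as a rotation vector (axis times angle).
In Python, from plant import readout, eyes, workorder, nets gives the robot as it stands.
- The arm moves only by the tool step_arm, never from a script. Its argument "series" is a list of rows, each an object of numbers: "wx", "wy", "wz": the turn, a rotation vector about the world's x, y, z in degrees; "tx", "ty", "tz": the shift along the world's x, y, z in cm; "grip": the opening in per cent of the stroke, from 0 (shut) to 100 (fully open). In form: [{"wx": .., "wy": .., "wz": .., "tx": .., "ty": .., "tz": .., "grip": ..}, ...]. A call has 1 to 5 rows; each row shifts and turns the commanded pose from where the row before left it; what a row does not reach is not made up. A row lasts 1/12 s, in which the tool goes at most 41.7 mm and 7.16 degrees, less where a joint would pass 70% of its speed; a pose out of reach is approached as far as the arm can. A call is refused whole if a number of a shift passes 4.17 or a number of a turn 7.16, either way. A call with a gripper value outside its range is refused whole. The fingers move at their own pace and stop on an object; "force" is the grip in N (left out, the last holds). Time passes only in rows, so rows that do not move let the fingers close. It gives the time, the measured TCP pose, the force, the opening and the grip force at its end, in the units of the state.
- readout.sense(): the state, without advancing time (a new reading comes with each control period).
- eyes.camera(name): name is "scene" or "top"; returns a dict with "frame" (384x512x3 uint8, blue, green, red), "camera_matrix" (3x3 intrinsics, pixels), "world_to_cam" (4x4, takes a point from world to camera coordinates). Camera axes: x right, y down, z forward; pixel columns grow to the right and rows downward; lengths in mm; the calibration is good to about 2 mm. A picture is of the moment at which its call begins. There is no depth.
- workorder.job_done(): hands the job in; it is judged then, once.
Trained networks look in a picture, given as the dict that the camera call returned (one of the last four; its "shot" number tells which), for a name from the list of things; names that differ only in an ending like _2 or _b are one class to them, and where a whole thing is asked for, a point or a joint stands for the part that bears it (a point fixed in the world has none). Each returns a list of dicts, best first, with "conf" (0 to 1); they miss things now and then, are a little off and sometimes report something else, mostly with a low value. They report only what shows in the picture. A call takes as long as a camera call. They do not tell look-alikes from the thing itself.
- nets.spot_in(picture, thing): "location" ([column, row] in pixels, amid what is visible of it).
- nets.pinpoint(picture, thing): "location" ([column, row] in pixels: a listed point, or the origin of a listed thing).
The state is a dict: "time": time; "joint_pos": joint angles; "joint_velocities": joint speeds; "effort": joint torques, N m; "eef_pos": TCP position; "tool_rot": TCP orientation; "wrist_force": force on the tool from outside, world axes, zero at the start; "ft_torque": the same for the moment, N m; "finger_gap": opening from 0.0 (shut) to 1.0 (fully open); "gripper_force": force on a finger pad.
Only numpy, scipy, OpenCV 4.12 (cv2) and the standard library are available. Lean on these libraries where they do the work, as an engineer would, in place of code of your own. Each camera call takes 0.05 s, during which the arm holds its last target. There are 200 camera calls.

## Working session

There is one attempt and no reset: what is moved stays moved. The work goes in short steps, Python scripts to look and compute and a tool call to move; the robot and the scene stay as the last step left them, time stands still between calls to the robot, and variables do not carry over. Pictures are saved under pics/ and viewed, at most 14 in all, crops included, and the job is handed in when it is done.

Besides the shell and the picture viewer there is one more tool, called as name([rows], argument=value, ...), one row to a line, values as JSON. step_arm: Moves the arm, as the interface text tells. Its arguments: {"type":"object","properties":{"series":{"type":"array","items":{"type":"object","properties":{"wx":{"type":"number"},"wy":{"type":"number"},"wz":{"type":"number"},"tx":{"type":"number"},"ty":{"type":"number"},"tz":{"type":"number"},"grip":{"type":"number"}}}},"force":{"type":"number"}},"required":["series"]}

```bash
mkdir -p pics; cat > h.py <<'E'
import numpy as np, cv2, sys
from plant import readout, eyes, workorder, nets
def px2w(p,uv,z):
    K=np.array(p["camera_matrix"]);T=np.array(p["world_to_cam"]);R,t=T[:3,:3],T[:3,3]
    d=R.T@np.linalg.inv(K)@np.array([uv[0],uv[1],1.]);c=-R.T@t
    return c+d*(z-c[2])/d[2]
def w2px(p,X):
    K=np.array(p["camera_matrix"]);T=np.array(p["world_to_cam"])
    q=K@(T[:3,:3]@np.array(X,float)+T[:3,3]);return q[:2]/q[2]
def snap(n,f=None):
    p=eyes.camera(n)
    if f: cv2.imwrite("pics/"+f,p["frame"])
    return p
E
python3 - <<'E'
from h import *
P={n:snap(n,n+"0.png") for n in("scene","top")}
print(readout.sense())
Z={"bin":0,"lid_handle":96,"stay_knob":120,"catch_pin":78,"tub":0,"tub_lid":0,"lid_grip":42.5,"softener":0,"salts":0,"coin_dish":0}
for n,p in P.items():
    T=np.array(p["world_to_cam"]);print(n,(-T[:3,:3].T@T[:3,3]).round())
    for k,z in Z.items():
        print(k,[(round(d["conf"],2),np.round(d["location"]).tolist(),px2w(p,d["location"],z).round()[:2].tolist()) for d in nets.pinpoint(p,k)[:4]])
a=cv2.hconcat([P["scene"]["frame"],P["top"]["frame"]]);cv2.imwrite("pics/both0.png",a)
E
```

```text
{'time': 0.1, 'joint_pos': array([-1.42300366e+00,  3.42644271e-01,  1.52494375e+00, -1.46881618e-05,
        1.27537801e+00, -1.46009734e-01]), 'joint_velocities': array([ 0.00059775, -0.00214327, -0.00129554, -0.00056744, -0.00162332,
       -0.00085929]), 'effort': array([ 1.72263946e-03, -4.34447837e+01, -2.46492219e+01, -2.08058100e-04,
        4.66347352e-03, -7.34470575e-06]), 'eef_pos': array([ 151.99811988, -502.15756369,  244.69222015]), 'tool_rot': array([-3.10639628e+00, -4.59651285e-01,  2.39806985e-05]), 'wrist_force': array([-0.60403496,  0.03591458,  0.4289999 ]), 'ft_torque': array([ 0.01392692, -0.01500361,  0.00694409]), 'gripper_force': 0.0, 'finger_gap': 0.9986795583526795}
scene [1253. -779.  916.]
bin [(0.96, [336.0, 179.0], [606.0, 249.0]), (0.63, [306.0, 147.0], [369.0, 340.0])]
lid_handle [(0.78, [304.0, 149.0], [465.0, 207.0]), (0.21, [256.0, 271.0], [781.0, -354.0])]
stay_knob [(0.64, [291.0, 166.0], [530.0, 55.0])]
catch_pin [(0.84, [314.0, 181.0], [617.0, 92.0]), (0.27, [188.0, 235.0], [523.0, -405.0])]
tub [(0.95, [244.0, 215.0], [512.0, -164.0]), (0.19
[... 545 characters left out ...]
. 1619.]
bin [(0.56, [146.0, 162.0], [606.0, 260.0])]
lid_handle [(0.7, [150.0, 207.0], [453.0, 219.0])]
stay_knob [(0.69, [202.0, 182.0], [528.0, 57.0])]
catch_pin [(0.67, [197.0, 160.0], [602.0, 81.0])]
tub [(0.95, [270.0, 193.0], [506.0, -153.0])]
tub_lid [(0.82, [408.0, 201.0], [482.0, -605.0]), (0.69, [336.0, 209.0], [453.0, -368.0])]
lid_grip [(0.9, [410.0, 203.0], [473.0, -601.0]), (0.83, [340.0, 209.0], [451.0, -376.0]), (0.62, [312.0, 274.0], [248.0, -284.0])]
softener [(0.8, [232.0, 125.0], [733.0, -26.0]), (0.45, [197.0, 160.0], [616.0, 89.0])]
salts [(0.7, [314.0, 130.0], [717.0, -299.0])]
coin_dish [(0.96, [272.0, 121.0], [749.0, -157.0]), (0.71, [236.0, 127.0], [726.0, -37.0])]
```

View pics/top0.png

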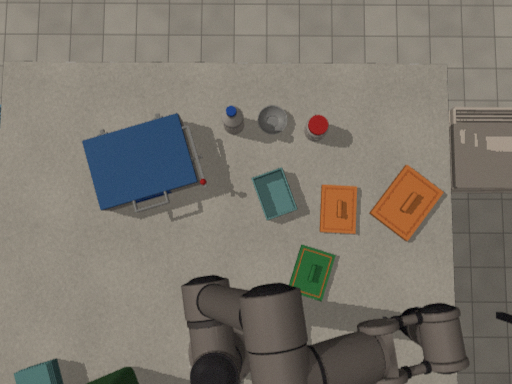

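View pics/scene0.png

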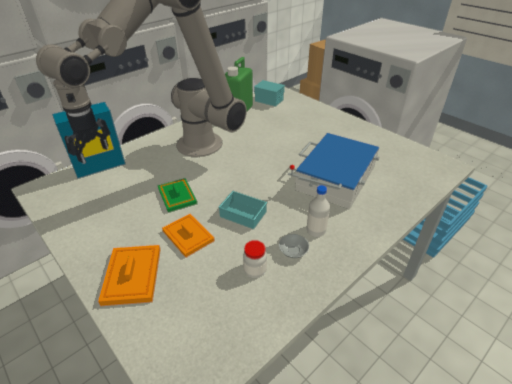

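The lid candidates are the small orange one at top (339,209), the large orange one at (407,203) and the green one at (313,272). The description picks the small orange, (339,209). The tub is at (275,194), with a look-alike at the table's edge at (40,375). The bin, with its blue lid, is at (140,162), its handle at (150,203) and its red knob at (203,182). I'll segment for accurate poses and check the choice in one crop.

```bash
cat >> h.py <<'E'
RNG={"blue":((100,120,50),(125,255,255)),"orange":((5,150,120),(20,255,255)),"teal":((82,50,40),(98,255,255))}
def rects(p,col,z,amin=60):
    m=cv2.inRange(cv2.cvtColor(p["frame"],cv2.COLOR_BGR2HSV),*RNG[col])
    out=[]
    for c in cv2.findContours(m,cv2.RETR_EXTERNAL,cv2.CHAIN_APPROX_NONE)[0]:
        if cv2.contourArea(c)<amin: continue
        w=np.array([px2w(p,q[0],z)[:2] for q in c],np.float32)
        (x,y),(a,b),ang=cv2.minAreaRect(w)
        if a<b: a,b,ang=b,a,ang+90
        ang=(ang+90)%180-90
        out.append((np.mean(c[:,0],0).round(),[round(v) for v in (x,y,a,b)],round(ang,1)))
    return out
E
python3 - <<'E'
from h import *
from scipy.optimize import least_squares
p=snap("top");s=snap("scene")
for c,z in(("blue",100),("orange",18),("teal",50)):
    print(c,*rects(p,c,z),sep="\n")
    print(" scene",*rects(s,c,z),sep="\n")
L={"bin":(0,0,0),"lid_handle":(-147.5,0,96),"stay_knob":(-122,-173,120),"catch_pin":(-37.5,-173,78)}
ob=[]
for q in(p,s):
    for k,v in L.items():
        d=nets.pinpoint(q,k)
        if d: ob.append((q,v,np.array(d[0]["location"])))
def W(a,v): c,n=np.cos(a[2]),np.sin(a[2]);return (a[0]+c*v[0]-n*v[1],a[1]+n*v[0]+c*v[1],v[2])
f=lambda a:np.concatenate([w2px(q,W(a,v))-o for q,v,o in ob])
r=least_squares(f,[606,255,.27],loss="soft_l1",x_scale=[10,10,.1]);print(r.x,np.degrees(r.x[2]),f(r.x).round(1))
cv2.imwrite("pics/crop1.png",cv2.resize(p["frame"][90:260,70:450],None,fx=2.1,fy=2.1,interpolation=cv2.INTER_CUBIC))
E
```

```text
blue
(array([140., 162.]), [591, 255, 308, 233], -73.0)
(array([231., 111.]), [757, -25, 29, 28], 0.6)
 scene
(array([339., 161.]), [604, 251, 311, 224], -73.2)
orange
(array([338., 209.]), [455, -373, 152, 115], -2.9)
(array([406., 202.]), [477, -596, 202, 150], -37.6)
 scene
(array([130., 276.]), [482, -596, 215, 154], -37.6)
(array([187., 235.]), [464, -377, 166, 117], -3.1)
teal
(array([ 40., 374.]), [-70, 562, 135, 76], -73.2)
(array([274., 193.]), [501, -164, 143, 103], 20.2)
 scene
(array([415., 232.]), [999, 167, 137, 37], -89.1)
(array([243., 209.]), [523, -181, 159, 139], 20.8)
(array([459., 207.]), [1043, 339, 481, 89], -81.2)
(array([ 89., 140.]), [-338, -354, 638, 262], -11.1)
(array([269.,  92.]), [-98, 545, 311, 167], -49.4)
[5.95275763e+02 2.55037940e+02 2.93208763e-01] 16.79962466434303 [ 0.6 -2.6 -0.   2.7 -0.6 -1.   1.1 -0.2 -5.6 -0.4  0.8  0.4 -3.9 -0.9]
```

View pics/crop1.png

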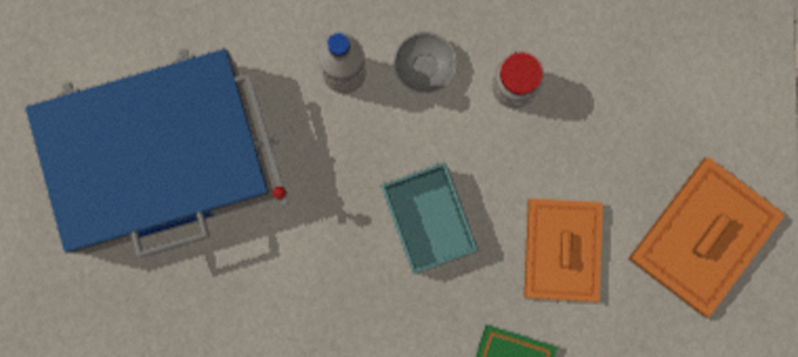

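The crop confirms it: the small orange lid at (339,209) measures 152x115 mm at world (456,-373), and the tub at (275,194) measures 143x103 mm at (501,-164). The bin is at about (596,256), yaw 17°, so I move over the handle.

step_arm([
  {"tx": 3.1, "ty": 2.8, "wz": 6.5, "grip": 30},
  {"tx": 3.1, "ty": 2.8, "wz": 6.5},
  {"tx": 3.1, "ty": 2.8, "wz": 6.5},
  {"tx": 3.1, "ty": 2.8, "wz": 6.5},
  {"tx": 3.1, "ty": 2.8, "wz": 6.5},
])

```text
invalid input at $.series[0]: expected keys wx, wy, wz, tx, ty, tz, grip
```

step_arm([
  {"tx": 3.1, "ty": 2.8, "wz": 6.5},
  {"tx": 3.1, "ty": 2.8, "wz": 6.5},
  {"tx": 3.1, "ty": 2.8, "wz": 6.5},
  {"tx": 3.0, "ty": 2.8, "wz": 6.5},
  {"tx": 0.2, "ty": 3.5, "wz": 6.3},
])

```text
invalid input at $.series[0]: expected keys wx, wy, wz, tx, ty, tz, grip
```

step_arm([
  {"tx": 0.2, "ty": 3.6, "wz": 6.4},
  {"tx": 0.2, "ty": 3.6, "wz": 6.4},
  {"tx": 0.2, "ty": 3.6, "wz": 6.4},
  {"tx": 0.2, "ty": 3.6, "wz": 6.2},
  {"tx": 0.2, "ty": 3.6},
])

```text
invalid input at $.series[0]: expected keys wx, wy, wz, tx, ty, tz, grip
```

step_arm([
  {"tx": 0.2, "ty": 3.6},
  {"tx": 0.2, "ty": 3.6},
  {"tx": 0.2, "ty": 3.6},
  {"tx": 0.2, "ty": 3.6},
  {"tx": 0.2, "ty": 3.6},
])

```text
invalid input at $.series[0]: expected keys wx, wy, wz, tx, ty, tz, grip
```

step_arm([
  {"tx": 0.1, "ty": 3.4},
  {"ty": 3.4},
  {"tz": -2.5},
  {"tz": -2.5},
  {},
])

```text
invalid input at $.series[0]: expected keys wx, wy, wz, tx, ty, tz, grip
```

```bash
python3 - <<'E'
from h import *
from scipy.spatial.transform import Rotation as R
st=readout.sense();print(st["eef_pos"],np.degrees(st["tool_rot"]),R.from_rotvec(st["tool_rot"]).as_matrix().round(2).tolist(),st["finger_gap"],st["joint_pos"].round(2))
p=snap("top");s=snap("scene")
for q in (p,s):
  for k in ("lid_handle",): print(k,[(round(d["conf"],2),px2w(q,d["location"],96).round()) for d in nets.pinpoint(q,k)[:2]])
a=cv2.resize(p["frame"][130:250,90:250],(800,600),interpolation=cv2.INTER_CUBIC)
b=cv2.resize(s["frame"][80:220,220:400],(800,600),interpolation=cv2.INTER_CUBIC)
cv2.imwrite("pics/h1.png",cv2.resize(cv2.vconcat([a,b]),(500,600)) if 0 else cv2.resize(cv2.hconcat([a,b]),(800,300)))
E
```

```text
[ 152.05436646 -502.52807397  245.31405605] [1.78055098e+02 2.63436623e+01 2.15853129e-03] [[0.96, 0.29, 0.0], [0.29, -0.96, -0.0], [0.0, 0.0, -1.0]] 1.0007874393999485 [-1.42  0.34  1.52  0.    1.28 -0.15]
lid_handle [(0.78, array([451., 215.,  96.])), (0.32, array([532.,  67.,  96.]))]
lid_handle [(0.65, array([464., 215.,  96.]))]
```

View pics/h1.png

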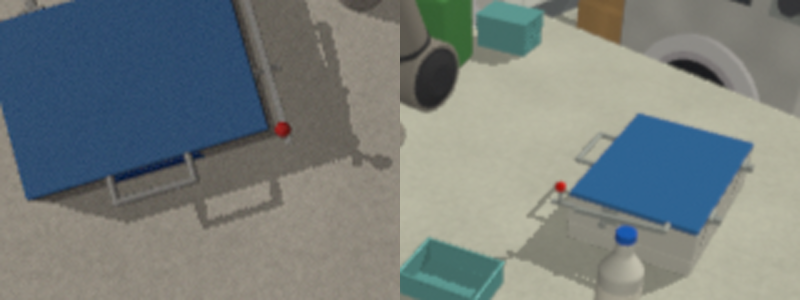

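The picture shows the handle bar at top pixel (152,206), which is world (455,213), as expected; all keys are required, so I repeat the moves in full.

step_arm([
  {"wx": 0, "wy": 0, "wz": 6.5, "tx": 3.1, "ty": 2.8, "tz": 0, "grip": 30},
  {"wx": 0, "wy": 0, "wz": 6.5, "tx": 3.1, "ty": 2.8, "tz": 0, "grip": 30},
  {"wx": 0, "wy": 0, "wz": 6.5, "tx": 3.1, "ty": 2.8, "tz": 0, "grip": 30},
  {"wx": 0, "wy": 0, "wz": 6.5, "tx": 3.1, "ty": 2.8, "tz": 0, "grip": 30},
  {"wx": 0, "wy": 0, "wz": 6.5, "tx": 3.1, "ty": 2.8, "tz": 0, "grip": 30},
])

```text
time: 2.22
eef_pos: [307.7, -361.5, 245.5]
tool_rot: [2.851, 1.318, 0.0]
wrist_force: [0.7, -0.7, 0.1]
finger_gap: 0.308
gripper_force: 0.0
```

step_arm([
  {"wx": 0, "wy": 0, "wz": 6.5, "tx": 3.1, "ty": 2.8, "tz": 0, "grip": 30},
  {"wx": 0, "wy": 0, "wz": 6.5, "tx": 3.1, "ty": 2.8, "tz": 0, "grip": 30},
  {"wx": 0, "wy": 0, "wz": 6.5, "tx": 3.1, "ty": 2.8, "tz": 0, "grip": 30},
  {"wx": 0, "wy": 0, "wz": 6.5, "tx": 3.0, "ty": 2.8, "tz": 0, "grip": 30},
  {"wx": 0, "wy": 0, "wz": 6.3, "tx": 0.2, "ty": 3.5, "tz": 0, "grip": 30},
])

```text
time: 2.63
eef_pos: [435.3, -215.2, 245.2]
tool_rot: [2.369, 2.06, 0.002]
wrist_force: [0.3, 0.4, -0.1]
finger_gap: 0.298
gripper_force: 0.0
```

step_arm([
  {"wx": 0, "wy": 0, "wz": 6.4, "tx": 0.2, "ty": 3.6, "tz": 0, "grip": 30},
  {"wx": 0, "wy": 0, "wz": 6.4, "tx": 0.2, "ty": 3.6, "tz": 0, "grip": 30},
  {"wx": 0, "wy": 0, "wz": 6.4, "tx": 0.2, "ty": 3.6, "tz": 0, "grip": 30},
  {"wx": 0, "wy": 0, "wz": 6.2, "tx": 0.2, "ty": 3.6, "tz": 0, "grip": 30},
  {"wx": 0, "wy": 0, "wz": 0, "tx": 0.2, "ty": 3.6, "tz": 0, "grip": 30},
])

```text
time: 3.05
eef_pos: [441.2, -34.4, 245.5]
tool_rot: [1.86, 2.531, 0.0]
wrist_force: [1.6, 0.3, -0.4]
finger_gap: 0.3
gripper_force: 0.0
```

step_arm([
  {"wx": 0, "wy": 0, "wz": 0, "tx": 0.2, "ty": 3.6, "tz": 0, "grip": 30},
  {"wx": 0, "wy": 0, "wz": 0, "tx": 0.2, "ty": 3.6, "tz": 0, "grip": 30},
  {"wx": 0, "wy": 0, "wz": 0, "tx": 0.2, "ty": 3.6, "tz": 0, "grip": 30},
  {"wx": 0, "wy": 0, "wz": 0, "tx": 0.2, "ty": 3.6, "tz": 0, "grip": 30},
  {"wx": 0, "wy": 0, "wz": 0, "tx": 0.2, "ty": 3.6, "tz": 0, "grip": 30},
])

```text
time: 3.47
eef_pos: [451.2, 145.8, 245.5]
tool_rot: [1.868, 2.526, 0.001]
wrist_force: [2.1, 0.4, -0.7]
finger_gap: 0.3
gripper_force: 0.0
```

step_arm([
  {"wx": 0, "wy": 0, "wz": 0, "tx": 0.1, "ty": 3.4, "tz": 0, "grip": 30},
  {"wx": 0, "wy": 0, "wz": 0, "tx": 0, "ty": 3.4, "tz": 0, "grip": 30},
  {"wx": 0, "wy": 0, "wz": 0, "tx": 0, "ty": 0, "tz": -2.5, "grip": 30},
  {"wx": 0, "wy": 0, "wz": 0, "tx": 0, "ty": 0, "tz": -2.5, "grip": 30},
  {"wx": 0, "wy": 0, "wz": 0, "tx": 0, "ty": 0, "tz": 0, "grip": 30},
])

```text
time: 3.88
eef_pos: [449.8, 211.9, 191.3]
tool_rot: [-1.863, -2.524, 0.01]
wrist_force: [-1.1, 0.0, -0.8]
finger_gap: 0.297
gripper_force: 0.0
```

step_arm([
  {"wx": 0, "wy": 0, "wz": 0, "tx": 0.4, "ty": 0.1, "tz": -3, "grip": 30},
  {"wx": 0, "wy": 0, "wz": 0, "tx": 0, "ty": 0, "tz": -3, "grip": 30},
  {"wx": 0, "wy": 0, "wz": 0, "tx": 0, "ty": 0, "tz": -1, "grip": 30},
  {"wx": 0, "wy": 0, "wz": 0, "tx": 0, "ty": 0, "tz": -1, "grip": 30},
  {"wx": 0, "wy": 0, "wz": 0, "tx": 0, "ty": 0, "tz": 0, "grip": 30},
])

```text
time: 4.3
eef_pos: [456.2, 212.6, 114.7]
tool_rot: [-1.868, -2.525, 0.002]
wrist_force: [0.2, -1.1, -0.4]
finger_gap: 0.296
gripper_force: 0.0
```

step_arm([
  {"wx": 0, "wy": 0, "wz": 0, "tx": 0, "ty": 0, "tz": -1, "grip": 30},
  {"wx": 0, "wy": 0, "wz": 0, "tx": 0, "ty": 0, "tz": -1, "grip": 30},
  {"wx": 0, "wy": 0, "wz": 0, "tx": 0, "ty": 0, "tz": -0.7, "grip": 30},
  {"wx": 0, "wy": 0, "wz": 0, "tx": 0, "ty": 0, "tz": 0, "grip": 30},
  {"wx": 0, "wy": 0, "wz": 0, "tx": 0, "ty": 0, "tz": 0, "grip": 30},
])

```text
time: 4.72
eef_pos: [456.3, 212.9, 88.1]
tool_rot: [-1.868, -2.526, 0.001]
wrist_force: [-0.1, -0.2, 0.4]
finger_gap: 0.298
gripper_force: 0.0
```

```bash
python3 - <<'E'
from h import *
print(readout.sense()["eef_pos"])
p=snap("top");s=snap("scene")
a=cv2.resize(p["frame"][160:250,100:220],(800,600),interpolation=cv2.INTER_CUBIC)
b=cv2.resize(s["frame"][90:210,240:400],(800,600),interpolation=cv2.INTER_CUBIC)
cv2.imwrite("pics/h2.png",cv2.resize(cv2.hconcat([a,b]),(800,300)))
E
```

```text
[456.30390735 212.88725773  88.13674395]
```

View pics/h2.png

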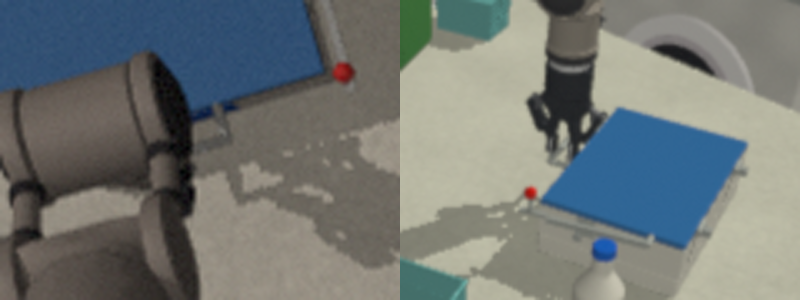

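The gripper straddles the handle without contact, handle at panel (560,160). Closing.

step_arm([
  {"wx": 0, "wy": 0, "wz": 0, "tx": 0, "ty": 0, "tz": 0, "grip": 0},
  {"wx": 0, "wy": 0, "wz": 0, "tx": 0, "ty": 0, "tz": 0, "grip": 0},
  {"wx": 0, "wy": 0, "wz": 0, "tx": 0, "ty": 0, "tz": 0, "grip": 0},
  {"wx": 0, "wy": 0, "wz": 0, "tx": 0, "ty": 0, "tz": 0, "grip": 0},
  {"wx": 0, "wy": 0, "wz": 0, "tx": 0, "ty": 0, "tz": 0, "grip": 0},
], force=30)

```text
time: 5.23
eef_pos: [456.0, 212.8, 88.7]
tool_rot: [-1.868, -2.526, 0.001]
wrist_force: [-3.1, -0.8, 6.4]
finger_gap: 0.105
gripper_force: 29.5
```

```bash
cat > arc.py <<'E'
import numpy as np
# TCP path for lid arc: handle radius 260, offset +6 above hinge plane; tool tilt f*theta
yaw=np.radians(17);f=.5
def tcp(th,g0):
    # handle rel. hinge in bin x-z
    h=np.array([-260*np.cos(th)+6*np.sin(th),260*np.sin(th)+6*np.cos(th)])
    a=f*th; tz=np.array([np.sin(a),-np.cos(a)])
    return h+g0*tz
def rows(ths,g0=8):
    P=[tcp(t,g0) for t in ths]
    for i in range(1,len(ths)):
        d=(P[i]-P[i-1])/10;da=np.degrees(f*(ths[i]-ths[i-1]))
        print(f"{ths[i]:.3f} tx {d[0]*np.cos(yaw):.2f} ty {d[0]*np.sin(yaw):.2f} tz {d[1]:.2f} wx {da*np.sin(yaw):.2f} wy {-da*np.cos(yaw):.2f}")
if __name__=="__main__": rows(np.linspace(0,1.5,46))
E
python3 arc.py
```

```text
0.033 tx 0.05 ty 0.01 tz 0.87 wx 0.28 wy -0.91
0.067 tx 0.07 ty 0.02 tz 0.86 wx 0.28 wy -0.91
0.100 tx 0.10 ty 0.03 tz 0.86 wx 0.28 wy -0.91
0.133 tx 0.13 ty 0.04 tz 0.86 wx 0.28 wy -0.91
0.167 tx 0.16 ty 0.05 tz 0.85 wx 0.28 wy -0.91
0.200 tx 0.18 ty 0.06 tz 0.85 wx 0.28 wy -0.91
0.233 tx 0.21 ty 0.06 tz 0.84 wx 0.28 wy -0.91
0.267 tx 0.24 ty 0.07 tz 0.84 wx 0.28 wy -0.91
0.300 tx 0.26 ty 0.08 tz 0.83 wx 0.28 wy -0.91
0.333 tx 0.29 ty 0.09 tz 0.82 wx 0.28 wy -0.91
0.367 tx 0.31 ty 0.10 tz 0.81 wx 0.28 wy -0.91
0.400 tx 0.34 ty 0.10 tz 0.80 wx 0.28 wy -0.91
0.433 tx 0.37 ty 0.11 tz 0.79 wx 0.28 wy -0.91
0.467 tx 0.39 ty 0.12 tz 0.77 wx 0.28 wy -0.91
0.500 tx 0.41 ty 0.13 tz 0.76 wx 0.28 wy -0.91
0.533 tx 0.44 ty 0.13 tz 0.75 wx 0.28 wy -0.91
0.567 tx 0.46 ty 0.14 tz 0.73 wx 0.28 wy -0.91
0.600 tx 0.48 ty 0.15 tz 0.72 wx 0.28 wy -0.91
0.633 tx 0.51 ty 0.16 tz 0.70 wx 0.28 wy -0.91
0.667 tx 0.53 ty 0.16 tz 0.68 wx 0.28 wy -0.91
0.700 tx 0.55 ty 0.17 tz 0.66 wx 0.28 wy -0.91
0.733 tx 0.57 ty 0.17 tz 0.64 wx 0.28 wy -0.91
0.767 tx 0.59 ty 0.18 tz 0.63 wx 0.28 wy -0.91
0.800 tx 0.61 ty 0.
[... 314 characters left out ...]
3 tx 0.73 ty 0.22 tz 0.45 wx 0.28 wy -0.91
1.067 tx 0.74 ty 0.23 tz 0.42 wx 0.28 wy -0.91
1.100 tx 0.75 ty 0.23 tz 0.40 wx 0.28 wy -0.91
1.133 tx 0.76 ty 0.23 tz 0.37 wx 0.28 wy -0.91
1.167 tx 0.77 ty 0.24 tz 0.34 wx 0.28 wy -0.91
1.200 tx 0.79 ty 0.24 tz 0.32 wx 0.28 wy -0.91
1.233 tx 0.79 ty 0.24 tz 0.29 wx 0.28 wy -0.91
1.267 tx 0.80 ty 0.25 tz 0.26 wx 0.28 wy -0.91
1.300 tx 0.81 ty 0.25 tz 0.23 wx 0.28 wy -0.91
1.333 tx 0.82 ty 0.25 tz 0.21 wx 0.28 wy -0.91
1.367 tx 0.82 ty 0.25 tz 0.18 wx 0.28 wy -0.91
1.400 tx 0.83 ty 0.25 tz 0.15 wx 0.28 wy -0.91
1.433 tx 0.83 ty 0.25 tz 0.12 wx 0.28 wy -0.91
1.467 tx 0.83 ty 0.26 tz 0.09 wx 0.28 wy -0.91
1.500 tx 0.84 ty 0.26 tz 0.06 wx 0.28 wy -0.91
```

step_arm([
  {"wx": 0.28, "wy": -0.91, "wz": 0, "tx": 0.05, "ty": 0.01, "tz": 0.87, "grip": 0},
  {"wx": 0.28, "wy": -0.91, "wz": 0, "tx": 0.07, "ty": 0.02, "tz": 0.86, "grip": 0},
  {"wx": 0.28, "wy": -0.91, "wz": 0, "tx": 0.1, "ty": 0.03, "tz": 0.86, "grip": 0},
  {"wx": 0.28, "wy": -0.91, "wz": 0, "tx": 0.13, "ty": 0.04, "tz": 0.86, "grip": 0},
  {"wx": 0.28, "wy": -0.91, "wz": 0, "tx": 0.16, "ty": 0.05, "tz": 0.85, "grip": 0},
])

```text
time: 5.65
eef_pos: [460.7, 214.2, 132.0]
tool_rot: [1.838, 2.485, 0.103]
wrist_force: [-4.6, 0.0, -3.5]
finger_gap: 0.102
gripper_force: 29.2
```

step_arm([
  {"wx": 0.28, "wy": -0.91, "wz": 0, "tx": 0.18, "ty": 0.06, "tz": 0.85, "grip": 0},
  {"wx": 0.28, "wy": -0.91, "wz": 0, "tx": 0.21, "ty": 0.06, "tz": 0.84, "grip": 0},
  {"wx": 0.28, "wy": -0.91, "wz": 0, "tx": 0.24, "ty": 0.07, "tz": 0.84, "grip": 0},
  {"wx": 0.28, "wy": -0.91, "wz": 0, "tx": 0.26, "ty": 0.08, "tz": 0.83, "grip": 0},
  {"wx": 0.28, "wy": -0.91, "wz": 0, "tx": 0.29, "ty": 0.09, "tz": 0.82, "grip": 0},
])

```text
time: 6.07
eef_pos: [471.6, 217.6, 173.6]
tool_rot: [1.806, 2.443, 0.201]
wrist_force: [-8.2, -3.6, -0.2]
finger_gap: 0.102
gripper_force: 29.4
```

step_arm([
  {"wx": 0.28, "wy": -0.91, "wz": 0, "tx": 0.29, "ty": 0.08, "tz": 0.81, "grip": 0},
  {"wx": 0.28, "wy": -0.91, "wz": 0, "tx": 0.32, "ty": 0.1, "tz": 0.8, "grip": 0},
  {"wx": 0.28, "wy": -0.91, "wz": 0, "tx": 0.35, "ty": 0.11, "tz": 0.79, "grip": 0},
  {"wx": 0.28, "wy": -0.91, "wz": 0, "tx": 0.37, "ty": 0.12, "tz": 0.77, "grip": 0},
  {"wx": 0.28, "wy": -0.91, "wz": 0, "tx": 0.39, "ty": 0.13, "tz": 0.76, "grip": 0},
])

```text
time: 6.48
eef_pos: [488.4, 222.7, 212.9]
tool_rot: [1.772, 2.397, 0.296]
wrist_force: [-12.1, -3.9, 2.7]
finger_gap: 0.102
gripper_force: 29.5
```

step_arm([
  {"wx": 0.28, "wy": -0.91, "wz": 0, "tx": 0.44, "ty": 0.13, "tz": 0.75, "grip": 0},
  {"wx": 0.28, "wy": -0.91, "wz": 0, "tx": 0.46, "ty": 0.14, "tz": 0.73, "grip": 0},
  {"wx": 0.28, "wy": -0.91, "wz": 0, "tx": 0.48, "ty": 0.15, "tz": 0.72, "grip": 0},
  {"wx": 0.28, "wy": -0.91, "wz": 0, "tx": 0.51, "ty": 0.16, "tz": 0.7, "grip": 0},
  {"wx": 0.28, "wy": -0.91, "wz": 0, "tx": 0.53, "ty": 0.16, "tz": 0.68, "grip": 0},
])

```text
time: 6.9
eef_pos: [512.2, 230.0, 249.5]
tool_rot: [1.736, 2.348, 0.39]
wrist_force: [-17.9, -7.3, 10.6]
finger_gap: 0.1
gripper_force: 30.8
```

step_arm([
  {"wx": 0.28, "wy": -0.91, "wz": 0, "tx": 0.55, "ty": 0.17, "tz": 0.66, "grip": 0},
  {"wx": 0.28, "wy": -0.91, "wz": 0, "tx": 0.57, "ty": 0.17, "tz": 0.64, "grip": 0},
  {"wx": 0.28, "wy": -0.91, "wz": 0, "tx": 0.59, "ty": 0.18, "tz": 0.63, "grip": 0},
  {"wx": 0.28, "wy": -0.91, "wz": 0, "tx": 0.61, "ty": 0.19, "tz": 0.61, "grip": 0},
  {"wx": 0.28, "wy": -0.91, "wz": 0, "tx": 0.63, "ty": 0.19, "tz": 0.58, "grip": 0},
])

```text
time: 7.32
eef_pos: [543.9, 239.6, 282.1]
tool_rot: [1.696, 2.294, 0.487]
wrist_force: [-3.3, -0.7, -0.4]
finger_gap: 0.104
gripper_force: 30.5
```

step_arm([
  {"wx": 0.28, "wy": -0.91, "wz": 0, "tx": 0.64, "ty": 0.2, "tz": 0.57, "grip": 0},
  {"wx": 0.28, "wy": -0.91, "wz": 0, "tx": 0.65, "ty": 0.2, "tz": 0.55, "grip": 0},
  {"wx": 0.28, "wy": -0.91, "wz": 0, "tx": 0.67, "ty": 0.21, "tz": 0.53, "grip": 0},
  {"wx": 0.28, "wy": -0.91, "wz": 0, "tx": 0.69, "ty": 0.21, "tz": 0.5, "grip": 0},
  {"wx": 0.28, "wy": -0.91, "wz": 0, "tx": 0.7, "ty": 0.22, "tz": 0.48, "grip": 0},
])

```text
time: 7.73
eef_pos: [578.4, 250.2, 307.0]
tool_rot: [1.657, 2.241, 0.574]
wrist_force: [-6.4, -2.6, 5.5]
finger_gap: 0.102
gripper_force: 32.3
```

step_arm([
  {"wx": 0.28, "wy": -0.91, "wz": 0, "tx": 0.73, "ty": 0.22, "tz": 0.45, "grip": 0},
  {"wx": 0.28, "wy": -0.91, "wz": 0, "tx": 0.74, "ty": 0.23, "tz": 0.42, "grip": 0},
  {"wx": 0.28, "wy": -0.91, "wz": 0, "tx": 0.75, "ty": 0.23, "tz": 0.4, "grip": 0},
  {"wx": 0.28, "wy": -0.91, "wz": 0, "tx": 0.76, "ty": 0.23, "tz": 0.37, "grip": 0},
  {"wx": 0.28, "wy": -0.91, "wz": 0, "tx": 0.77, "ty": 0.24, "tz": 0.34, "grip": 0},
])

```text
time: 8.15
eef_pos: [616.2, 261.8, 326.0]
tool_rot: [1.617, 2.187, 0.657]
wrist_force: [-2.0, -4.2, 2.0]
finger_gap: 0.106
gripper_force: 31.8
```

step_arm([
  {"wx": 0.28, "wy": -0.91, "wz": 0, "tx": 0.79, "ty": 0.24, "tz": 0.32, "grip": 0},
  {"wx": 0.28, "wy": -0.91, "wz": 0, "tx": 0.79, "ty": 0.24, "tz": 0.29, "grip": 0},
  {"wx": 0.28, "wy": -0.91, "wz": 0, "tx": 0.8, "ty": 0.25, "tz": 0.26, "grip": 0},
  {"wx": 0.28, "wy": -0.91, "wz": 0, "tx": 0.81, "ty": 0.25, "tz": 0.23, "grip": 0},
  {"wx": 0.28, "wy": -0.91, "wz": 0, "tx": 0.82, "ty": 0.25, "tz": 0.21, "grip": 0},
])

```text
time: 8.57
eef_pos: [656.2, 274.1, 338.5]
tool_rot: [1.576, 2.131, 0.738]
wrist_force: [-2.3, -3.8, -0.4]
finger_gap: 0.101
gripper_force: 31.8
```

```bash
python3 - <<'E'
from h import *
st=readout.sense();print(st["eef_pos"],st["joint_pos"].round(2),st["wrist_force"])
p=snap("top");s=snap("scene")
for q,n in((p,"t"),(s,"s")):
  for k in("stay_knob","lid_handle"):
    print(n,k,[(round(d["conf"],2),np.round(d["location"])) for d in nets.pinpoint(q,k)[:2]])
a=cv2.resize(p["frame"][100:250,80:280],(800,600),interpolation=cv2.INTER_CUBIC)
b=cv2.resize(s["frame"][50:200,240:440],(800,600),interpolation=cv2.INTER_CUBIC)
cv2.imwrite("pics/h3.png",cv2.resize(cv2.hconcat([a,b]),(800,300)))
E
```

```text
[656.16174624 274.14215544 338.5255528 ] [ 0.28  0.32  1.47  0.01  0.68 -0.02] [-2.25158252 -3.82486952 -0.3947002 ]
t stay_knob [(0.57, array([199., 167.])), (0.47, array([143., 184.]))]
t lid_handle [(0.73, array([232., 126.])), (0.65, array([113., 127.]))]
s stay_knob [(0.5, array([300., 169.]))]
s lid_handle [(0.85, array([367., 104.]))]
```

View pics/h3.png

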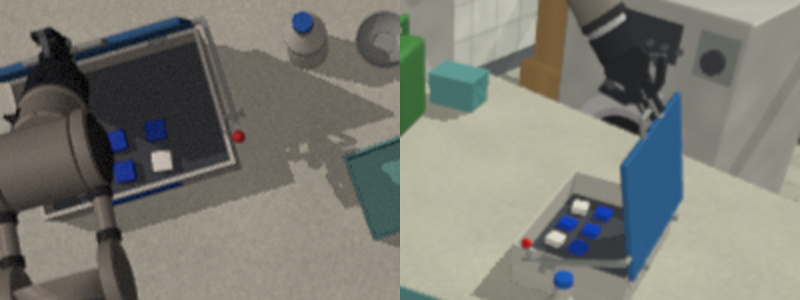

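The lid is nearly upright and four blue and two white tablets show. The knob is at scene pixel (301,169). I go on to 1.50, then lower a little.

step_arm([
  {"wx": 0.28, "wy": -0.91, "wz": 0, "tx": 0.82, "ty": 0.25, "tz": 0.18, "grip": 0},
  {"wx": 0.28, "wy": -0.91, "wz": 0, "tx": 0.83, "ty": 0.25, "tz": 0.15, "grip": 0},
  {"wx": 0.28, "wy": -0.91, "wz": 0, "tx": 0.83, "ty": 0.25, "tz": 0.12, "grip": 0},
  {"wx": 0.28, "wy": -0.91, "wz": 0, "tx": 0.83, "ty": 0.26, "tz": 0.09, "grip": 0},
  {"wx": 0.28, "wy": -0.91, "wz": 0, "tx": 0.84, "ty": 0.26, "tz": 0.06, "grip": 0},
])

```text
time: 9.28
eef_pos: [697.7, 287.0, 344.8]
tool_rot: [1.532, 2.072, 0.816]
wrist_force: [-1.3, -3.5, -0.5]
finger_gap: 0.104
gripper_force: 31.6
```

step_arm([
  {"wx": 0, "wy": 0, "wz": 0, "tx": 0, "ty": 0, "tz": 0, "grip": 0},
  {"wx": 0, "wy": 0, "wz": 0, "tx": 0, "ty": 0, "tz": 0, "grip": 0},
  {"wx": 0, "wy": 0, "wz": 0, "tx": 0, "ty": 0, "tz": 0, "grip": 0},
])

```text
time: 9.53
eef_pos: [696.9, 286.8, 344.7]
tool_rot: [1.533, 2.073, 0.815]
wrist_force: [-0.3, -3.2, -0.7]
finger_gap: 0.102
gripper_force: 31.6
```

```bash
python3 - <<'E'
from h import *
st=readout.sense();print(st["eef_pos"],st["joint_pos"].round(2),st["wrist_force"])
def knob(q):
    h=cv2.cvtColor(q["frame"],cv2.COLOR_BGR2HSV);m=cv2.inRange(h,(0,150,80),(6,255,255))|cv2.inRange(h,(174,150,80),(180,255,255))
    return [cc.round(1) for cc in cv2.connectedComponentsWithStats(m)[3][1:]]
p=snap("top");s=snap("scene");print(knob(p),knob(s))
y=np.radians(17);c,n=np.cos(y),np.sin(y)
for x,z in((-73,107),(-122,120)):
  X=(596+c*x+n*173,256+n*x-c*173,z);print(X,w2px(p,X),w2px(s,X))
E
```

```text
[696.94194783 286.77112921 344.72734826] [ 0.29  0.38  1.42  0.02  0.6  -0.02] [-0.30418244 -3.23228672 -0.68793905]
[array([317.7, 124.6]), array([198. , 165.2])] [array([304.9, 172.9]), array([254.4, 249.2])]
(np.float64(576.7700577317319), np.float64(69.21614277363508), 107) [199.28384632 166.81440156] [302.58258259 172.82878065]
(np.float64(529.9111246895432), np.float64(54.88992924222097), 120) [203.22102689 181.4526482 ] [290.77820118 166.07164025]
```

step_arm([
  {"wx": 0, "wy": 0, "wz": 0, "tx": -0.6, "ty": -0.18, "tz": 0, "grip": 0},
  {"wx": 0, "wy": 0, "wz": 0, "tx": -0.6, "ty": -0.18, "tz": 0, "grip": 0},
  {"wx": 0, "wy": 0, "wz": 0, "tx": -0.6, "ty": -0.18, "tz": -0.05, "grip": 0},
  {"wx": 0, "wy": 0, "wz": 0, "tx": -0.5, "ty": -0.15, "tz": -0.05, "grip": 0},
  {"wx": 0, "wy": 0, "wz": 0, "tx": 0, "ty": 0, "tz": 0, "grip": 0},
])

```text
time: 10.05
eef_pos: [672.3, 279.3, 342.5]
tool_rot: [1.535, 2.075, 0.812]
wrist_force: [1.5, -2.9, -5.9]
finger_gap: 0.1
gripper_force: 31.0
```

```bash
cat >> h.py <<'E'
def knob(q):
    h=cv2.cvtColor(q["frame"],cv2.COLOR_BGR2HSV);m=cv2.inRange(h,(0,150,80),(6,255,255))|cv2.inRange(h,(174,150,80),(180,255,255))
    return [cc.round(1).tolist() for cc in cv2.connectedComponentsWithStats(m)[3][1:]]
E
python3 - <<'E'
from h import *
p=snap("top");s=snap("scene");print(knob(p),knob(s))
cv2.imwrite("pics/h4.png",cv2.resize(s["frame"][110:230,240:400],(800,600),interpolation=cv2.INTER_CUBIC))
E
```

```text
[[317.7, 124.6], [198.6, 166.6]] [[303.7, 173.1], [254.4, 249.2]]
```

step_arm([
  {"wx": 0, "wy": 0, "wz": 0, "tx": 0, "ty": 0, "tz": 0, "grip": 35},
  {"wx": 0, "wy": 0, "wz": 0, "tx": 0, "ty": 0, "tz": 0, "grip": 35},
  {"wx": 0, "wy": 0, "wz": 0, "tx": -0.65, "ty": -0.2, "tz": 0.73, "grip": 35},
  {"wx": 0, "wy": 0, "wz": 0, "tx": -1.3, "ty": -0.4, "tz": 1.46, "grip": 35},
  {"wx": 0, "wy": 0, "wz": 0, "tx": -1.3, "ty": -0.4, "tz": 1.46, "grip": 35},
])

```text
time: 10.57
eef_pos: [640.8, 270.0, 381.1]
tool_rot: [1.533, 2.074, 0.815]
wrist_force: [0.3, -0.4, -0.3]
finger_gap: 0.347
gripper_force: 0.0
```

step_arm([
  {"wx": -1.4, "wy": 4.7, "wz": 0, "tx": -3.0, "ty": -1.6, "tz": 0.5, "grip": 55},
  {"wx": -1.4, "wy": 4.7, "wz": 0, "tx": -3.0, "ty": -1.6, "tz": 0, "grip": 55},
  {"wx": -1.4, "wy": 4.7, "wz": 0, "tx": -3.0, "ty": -2.0, "tz": 0, "grip": 55},
  {"wx": -1.4, "wy": 4.7, "wz": 0, "tx": -3.0, "ty": -2.0, "tz": 0, "grip": 55},
  {"wx": -1.4, "wy": 4.7, "wz": 0, "tx": -3.0, "ty": -2.0, "tz": 0, "grip": 55},
])

```text
time: 10.98
eef_pos: [489.6, 177.5, 387.4]
tool_rot: [1.743, 2.356, 0.384]
wrist_force: [-0.6, -0.7, 0.1]
finger_gap: 0.552
gripper_force: 0.0
```

step_arm([
  {"wx": -1.4, "wy": 4.7, "wz": 0, "tx": -1.5, "ty": -3.5, "tz": 0, "grip": 55},
  {"wx": -1.4, "wy": 4.7, "wz": 0, "tx": -1.5, "ty": -3.5, "tz": 0, "grip": 55},
  {"wx": -1.4, "wy": 4.7, "wz": 0, "tx": 0, "ty": -3.5, "tz": 0, "grip": 55},
  {"wx": -0.9, "wy": 3.2, "wz": 0, "tx": 0, "ty": -3.5, "tz": 0, "grip": 55},
  {"wx": 0, "wy": 0, "wz": 0, "tx": 0, "ty": -3.5, "tz": 0, "grip": 55},
])

```text
time: 11.4
eef_pos: [462.1, 1.6, 386.1]
tool_rot: [-1.868, -2.523, -0.012]
wrist_force: [-1.0, -0.4, 0.1]
finger_gap: 0.554
gripper_force: 0.0
```

```bash
python3 - <<'E'
from h import *
from scipy.spatial.transform import Rotation as R
st=readout.sense();print(st["eef_pos"],R.from_rotvec(st["tool_rot"]).as_matrix().round(2).tolist())
p=snap("top","t5.png");s=snap("scene","s5.png");print(knob(p),knob(s))
for n,q in(("t",p),("s",s)):
  for k in("blue1","white1"):
    print(n,k,[(round(d["conf"],2),np.round(d["location"],1).tolist(),px2w(q,d["location"],35).round()[:2].tolist()) for d in nets.pinpoint(q,k)])
print(rects(p,"orange",18),rects(p,"teal",50))
b=cv2.resize(s["frame"][105:205,240:400],None,fx=5,fy=5,interpolation=cv2.INTER_CUBIC)[:, :]
a=cv2.resize(p["frame"][115:215,75:235],None,fx=5,fy=5,interpolation=cv2.INTER_CUBIC)
cv2.imwrite("pics/h5.png",cv2.resize(cv2.vconcat([a,b]),(480,600)))
E
```

```text
[462.0817214    1.6398525  386.12805724] [[-0.29, 0.96, 0.0], [0.96, 0.29, 0.01], [0.01, 0.0, -1.0]]
[[317.7, 124.6]] [[303.7, 173.1], [254.4, 249.2]]
t blue1 [(0.66, [117.5, 174.7], [560.0, 341.0]), (0.64, [138.6, 173.5], [564.0, 273.0]), (0.46, [146.2, 188.9], [514.0, 247.0])]
t white1 [(0.51, [161.0, 179.5], [545.0, 201.0]), (0.43, [119.4, 192.9], [501.0, 333.0])]
s blue1 [(0.43, [327.7, 173.5], [588.0, 214.0]), (0.38, [342.7, 155.9], [553.0, 358.0])]
s white1 [(0.63, [327.7, 159.2], [525.0, 293.0]), (0.39, [316.0, 168.7], [535.0, 205.0])]
[(array([338., 209.]), [455, -373, 151, 115], -2.9), (array([406., 203.]), [477, -595, 202, 150], -37.8)] [(array([ 37., 373.]), [-65, 563, 135, 65], -72.7), (array([274., 193.]), [501, -164, 143, 103], 20.2)]
```

View pics/h5.png

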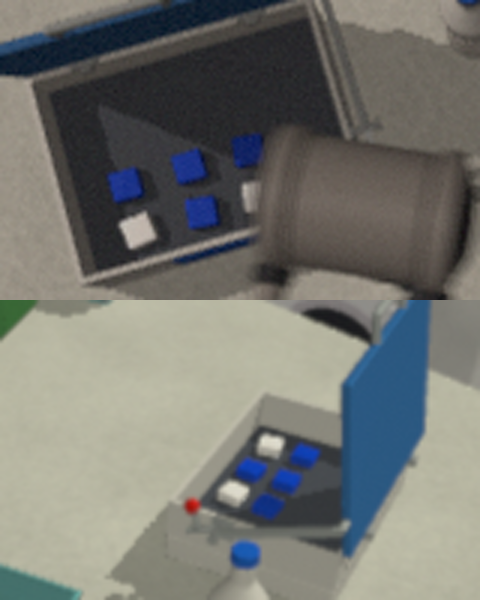

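The lid stands propped (knob at top (199,167)). The tablets are blue at crop (125,185), (188,166), (248,150), (201,212) and white at (138,230), (255,195). I'll measure them exactly.

```bash
cat >> h.py <<'E'
Y=np.radians(17)
def tabs(p,z=51):
    h=cv2.cvtColor(p["frame"],cv2.COLOR_BGR2HSV)
    out=[]
    for col,m in(("B",cv2.inRange(h,(112,170,90),(125,255,255))),("W",cv2.inRange(h,(0,0,150),(180,60,255)))):
        for c in cv2.findContours(m,cv2.RETR_EXTERNAL,cv2.CHAIN_APPROX_NONE)[0]:
            if not 40<cv2.contourArea(c)<150: continue
            w=np.array([px2w(p,q[0],z)[:2] for q in c],np.float32)
            (x,y),(a,b),ang=cv2.minAreaRect(w)
            d=np.array([x-596,y-256]);bx=np.cos(Y)*d[0]+np.sin(Y)*d[1];by=-np.sin(Y)*d[0]+np.cos(Y)*d[1]
            if abs(bx)<115 and abs(by)<155: out.append((col,[round(float(v)) for v in (x,y,a,b,ang,bx,by)]))
    return out
E
python3 - <<'E'
from h import *
print("col x y a b ang binx biny");[print(t) for t in tabs(snap("top"))]
E
```

```text
col x y a b ang binx biny
('B', [524, 259, 31, 29, 9, -68, 24])
('B', [553, 340, 30, 30, 19, -16, 93])
('B', [573, 274, 30, 30, 19, -17, 24])
('B', [590, 211, 29, 29, 13, -19, -41])
('W', [504, 325, 29, 29, 23, -68, 93])
```

step_arm([
  {"wx": 0, "wy": 0, "wz": 6.9, "tx": 1.6, "ty": 2.61, "tz": -2.45, "grip": 57},
  {"wx": 0, "wy": 0, "wz": 6.9, "tx": 1.6, "ty": 2.61, "tz": -2.45, "grip": 57},
  {"wx": 0, "wy": 0, "wz": 6.9, "tx": 1.6, "ty": 2.61, "tz": -2.45, "grip": 57},
  {"wx": 0, "wy": 0, "wz": 6.9, "tx": 1.6, "ty": 2.61, "tz": -2.45, "grip": 57},
  {"wx": 0, "wy": 0, "wz": 6.9, "tx": 1.6, "ty": 2.61, "tz": -2.45, "grip": 57},
])

```text
time: 12.17
eef_pos: [541.4, 136.2, 262.0]
tool_rot: [-1.025, -2.966, -0.012]
wrist_force: [1.4, 0.5, 0.2]
finger_gap: 0.566
gripper_force: 0.0
```

step_arm([
  {"wx": 0, "wy": 0, "wz": 6.9, "tx": 1.6, "ty": 2.61, "tz": -2.45, "grip": 57},
  {"wx": 0, "wy": 0, "wz": 6.9, "tx": 1.6, "ty": 2.61, "tz": -2.45, "grip": 57},
  {"wx": 0, "wy": 0, "wz": 6.9, "tx": 1.6, "ty": 2.61, "tz": -2.45, "grip": 57},
  {"wx": 0, "wy": 0, "wz": 7, "tx": 0, "ty": 0, "tz": -1.4, "grip": 57},
  {"wx": 0, "wy": 0, "wz": 7, "tx": 0, "ty": 0, "tz": -1.4, "grip": 57},
])

```text
time: 12.58
eef_pos: [588.6, 215.0, 159.1]
tool_rot: [-0.09, -3.132, -0.008]
wrist_force: [-0.8, 0.6, -0.7]
finger_gap: 0.567
gripper_force: 0.0
```

step_arm([
  {"wx": 0, "wy": 0, "wz": 7, "tx": 0, "ty": 0, "tz": -1.4, "grip": 57},
  {"wx": 0, "wy": 0, "wz": 7, "tx": 0, "ty": 0, "tz": -1.4, "grip": 57},
  {"wx": 0, "wy": 0, "wz": 7, "tx": 0, "ty": 0, "tz": -1.4, "grip": 57},
  {"wx": 0, "wy": 0, "wz": 0, "tx": 0, "ty": 0, "tz": 0, "grip": 57},
  {"wx": 0, "wy": 0, "wz": 0, "tx": 0, "ty": 0, "tz": 0, "grip": 57},
])

```text
time: 13.0
eef_pos: [588.6, 212.9, 118.9]
tool_rot: [0.463, -3.098, -0.006]
wrist_force: [-0.3, 0.2, 0.2]
finger_gap: 0.571
gripper_force: 0.0
```

step_arm([
  {"wx": 0, "wy": 0, "wz": 0, "tx": 0.1, "ty": -0.2, "tz": -2.3, "grip": 57},
  {"wx": 0, "wy": 0, "wz": 0, "tx": 0, "ty": 0, "tz": -2.3, "grip": 57},
  {"wx": 0, "wy": 0, "wz": 0, "tx": 0, "ty": 0, "tz": -1.6, "grip": 57},
  {"wx": 0, "wy": 0, "wz": 0, "tx": 0, "ty": 0, "tz": -0.6, "grip": 57},
  {"wx": 0, "wy": 0, "wz": 0, "tx": 0, "ty": 0, "tz": 0, "grip": 57},
])

```text
time: 13.42
eef_pos: [589.9, 210.0, 50.8]
tool_rot: [0.463, -3.098, -0.006]
wrist_force: [0.2, -0.3, 0.9]
finger_gap: 0.572
gripper_force: 0.0
```

step_arm([
  {"wx": 0, "wy": 0, "wz": 0, "tx": 0, "ty": 0, "tz": 0, "grip": 20},
  {"wx": 0, "wy": 0, "wz": 0, "tx": 0, "ty": 0, "tz": 0, "grip": 20},
  {"wx": 0, "wy": 0, "wz": 0, "tx": 0, "ty": 0, "tz": 0, "grip": 20},
  {"wx": 0, "wy": 0, "wz": 0, "tx": 0, "ty": 0, "tz": 0, "grip": 20},
  {"wx": 0, "wy": 0, "wz": 0, "tx": 0, "ty": 0, "tz": 1.5, "grip": 20},
], force=40)

```text
time: 13.83
eef_pos: [589.2, 209.3, 64.8]
tool_rot: [0.465, -3.096, -0.006]
wrist_force: [-0.2, 0.5, -1.1]
finger_gap: 0.367
gripper_force: 38.2
```

step_arm([
  {"wx": 0, "wy": 0, "wz": 0, "tx": 0, "ty": 0, "tz": 3.1, "grip": 20},
  {"wx": 0, "wy": 0, "wz": 0, "tx": 0, "ty": 0, "tz": 3.1, "grip": 20},
  {"wx": 0, "wy": 0, "wz": 0, "tx": 0, "ty": 0, "tz": 3.1, "grip": 20},
  {"wx": 0, "wy": 0, "wz": -6.68, "tx": 0, "ty": 0, "tz": 3.1, "grip": 20},
  {"wx": 0, "wy": 0, "wz": -6.68, "tx": -0.68, "ty": -3.42, "tz": 0, "grip": 20},
])

```text
time: 14.25
eef_pos: [587.0, 180.0, 197.7]
tool_rot: [-0.101, 3.133, 0.014]
wrist_force: [1.4, -1.0, 0.0]
finger_gap: 0.369
gripper_force: 38.2
```

step_arm([
  {"wx": 0, "wy": 0, "wz": -6.68, "tx": -0.68, "ty": -3.42, "tz": 0, "grip": 20},
  {"wx": 0, "wy": 0, "wz": -6.68, "tx": -0.68, "ty": -3.42, "tz": 0, "grip": 20},
  {"wx": 0, "wy": 0, "wz": -6.68, "tx": -0.68, "ty": -3.42, "tz": 0, "grip": 20},
  {"wx": 0, "wy": 0, "wz": -6.68, "tx": -0.68, "ty": -3.42, "tz": 0, "grip": 20},
  {"wx": 0, "wy": 0, "wz": -6.68, "tx": -0.68, "ty": -3.42, "tz": 0, "grip": 20},
])

```text
time: 14.67
eef_pos: [548.9, 2.9, 190.7]
tool_rot: [-0.812, -3.03, -0.011]
wrist_force: [0.3, -0.3, -0.2]
finger_gap: 0.367
gripper_force: 38.2
```

step_arm([
  {"wx": 0, "wy": 0, "wz": -6.68, "tx": -0.68, "ty": -3.42, "tz": 0, "grip": 20},
  {"wx": 0, "wy": 0, "wz": -6.68, "tx": -0.68, "ty": -3.42, "tz": 0, "grip": 20},
  {"wx": 0, "wy": 0, "wz": -6.68, "tx": -0.68, "ty": -3.42, "tz": 0, "grip": 20},
  {"wx": 0, "wy": 0, "wz": -6.68, "tx": -0.68, "ty": -3.42, "tz": 0, "grip": 20},
  {"wx": 0, "wy": 0, "wz": -6.68, "tx": 0, "ty": 0, "tz": -2, "grip": 20},
])

```text
time: 15.08
eef_pos: [523.4, -138.8, 173.8]
tool_rot: [1.654, 2.664, 0.011]
wrist_force: [1.8, -0.0, -1.1]
finger_gap: 0.368
gripper_force: 38.2
```

step_arm([
  {"wx": 0, "wy": 0, "wz": -6.74, "tx": 0, "ty": 0, "tz": -2.5, "grip": 20},
  {"wx": 0, "wy": 0, "wz": 0, "tx": 0, "ty": 0, "tz": -2.5, "grip": 20},
  {"wx": 0, "wy": 0, "wz": 0, "tx": 0, "ty": 0, "tz": -1, "grip": 20},
  {"wx": 0, "wy": 0, "wz": 0, "tx": 0, "ty": 0, "tz": 0, "grip": 20},
  {"wx": 0, "wy": 0, "wz": 0, "tx": 0, "ty": 0, "tz": 0, "grip": 20},
])

```text
time: 15.5
eef_pos: [522.6, -132.4, 110.7]
tool_rot: [-1.795, -2.575, -0.013]
wrist_force: [0.6, 0.1, 0.4]
finger_gap: 0.37
gripper_force: 38.2
```

```bash
python3 - <<'E'
from h import *
st=readout.sense();a=st["tool_rot"];print(st["eef_pos"],(2*np.degrees(np.arctan2(a[1],a[0]))-90)%180,st["finger_gap"])
p=snap("top");s=snap("scene")
print(rects(p,"teal",50),rects(p,"orange",18))
cv2.imwrite("pics/h6.png",cv2.resize(s["frame"][130:250,180:340],(640,480),interpolation=cv2.INTER_CUBIC))
E
```

```text
[ 522.61236298 -132.37711039  110.66055802] 20.237044103086873 0.36979755622037785
[(array([ 40., 374.]), [-71, 561, 135, 76], -72.7), (array([287., 205.]), [469, -194, 67, 62], -69.8), (array([263., 199.]), [484, -128, 74, 28], 29.2)] [(array([339., 207.]), [461, -375, 152, 114], -3.1), (array([406., 202.]), [477, -596, 200, 150], -37.6)]
```

View pics/h6.png

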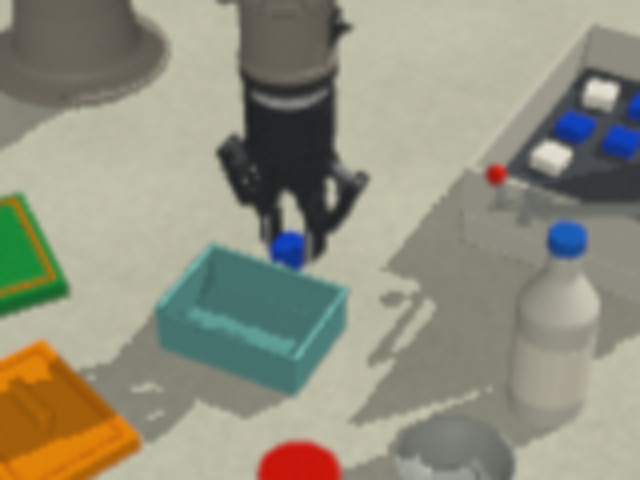

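```bash
python3 - <<'E'
from h import *
s=snap("scene")
a=np.radians(20.2);c,n=np.cos(a),np.sin(a)
for u,v in((71,51),(71,-51),(-71,-51),(-71,51)): print(w2px(s,(501+c*u-n*v,-164+n*u+c*v,49)).round(1))
E
```

```text
[265.8 200.9]
[252.7 218.6]
[217.2 206. ]
[231.7 189.6]
```

step_arm([
  {"wx": 0, "wy": 0, "wz": 0, "tx": 0, "ty": 0, "tz": -2.5, "grip": 20},
  {"wx": 0, "wy": 0, "wz": 0, "tx": 0, "ty": 0, "tz": -2.5, "grip": 20},
  {"wx": 0, "wy": 0, "wz": 0, "tx": 0, "ty": 0, "tz": -1.5, "grip": 20},
  {"wx": 0, "wy": 0, "wz": 0, "tx": 0, "ty": 0, "tz": -1.2, "grip": 20},
  {"wx": 0, "wy": 0, "wz": 0, "tx": 0, "ty": 0, "tz": 0, "grip": 20},
])

```text
time: 16.07
eef_pos: [521.7, -132.0, 32.0]
tool_rot: [-1.794, -2.573, -0.012]
wrist_force: [-0.8, 0.5, -0.8]
finger_gap: 0.369
gripper_force: 38.2
```

step_arm([
  {"wx": 0, "wy": 0, "wz": 0, "tx": 0, "ty": 0, "tz": 0, "grip": 42},
  {"wx": 0, "wy": 0, "wz": 0, "tx": 0, "ty": 0, "tz": 0, "grip": 42},
  {"wx": 0, "wy": 0, "wz": 0, "tx": 0, "ty": 0, "tz": 0, "grip": 42},
  {"wx": 0, "wy": 0, "wz": 0, "tx": 0, "ty": 0, "tz": 3.5, "grip": 42},
  {"wx": 0, "wy": 0, "wz": 0, "tx": 0, "ty": 0, "tz": 4, "grip": 42},
])

```text
time: 16.48
eef_pos: [520.9, -131.8, 107.6]
tool_rot: [-1.793, -2.57, -0.011]
wrist_force: [1.7, -0.2, 0.8]
finger_gap: 0.419
gripper_force: 0.0
```

step_arm([
  {"wx": 0, "wy": 0, "wz": 6.68, "tx": 0, "ty": 0, "tz": 4, "grip": 57},
  {"wx": 0, "wy": 0, "wz": 6.68, "tx": 0, "ty": 0, "tz": 4, "grip": 57},
  {"wx": 0, "wy": 0, "wz": 6.68, "tx": 0.47, "ty": 3.69, "tz": 0, "grip": 57},
  {"wx": 0, "wy": 0, "wz": 6.68, "tx": 0.47, "ty": 3.69, "tz": 0, "grip": 57},
  {"wx": 0, "wy": 0, "wz": 6.68, "tx": 0.47, "ty": 3.69, "tz": 0, "grip": 57},
])

```text
time: 16.9
eef_pos: [537.0, -21.0, 190.4]
tool_rot: [-0.975, -2.985, -0.012]
wrist_force: [0.5, -0.2, 0.3]
finger_gap: 0.569
gripper_force: 0.0
```

step_arm([
  {"wx": 0, "wy": 0, "wz": 6.68, "tx": 0.47, "ty": 3.69, "tz": 0, "grip": 57},
  {"wx": 0, "wy": 0, "wz": 6.68, "tx": 0.47, "ty": 3.69, "tz": 0, "grip": 57},
  {"wx": 0, "wy": 0, "wz": 6.68, "tx": 0.47, "ty": 3.69, "tz": 0, "grip": 57},
  {"wx": 0, "wy": 0, "wz": 6.68, "tx": 0.47, "ty": 3.69, "tz": 0, "grip": 57},
  {"wx": 0, "wy": 0, "wz": 6.68, "tx": 0.47, "ty": 3.69, "tz": 0, "grip": 57},
])

```text
time: 17.32
eef_pos: [560.0, 164.8, 189.5]
tool_rot: [-0.073, -3.136, -0.009]
wrist_force: [1.4, -0.4, 0.5]
finger_gap: 0.572
gripper_force: 0.0
```

step_arm([
  {"wx": 0, "wy": 0, "wz": 6.68, "tx": 0.47, "ty": 3.69, "tz": 0, "grip": 57},
  {"wx": 0, "wy": 0, "wz": 6.68, "tx": 0.47, "ty": 3.69, "tz": 0, "grip": 57},
  {"wx": 0, "wy": 0, "wz": 6.68, "tx": 0.47, "ty": 3.69, "tz": 0, "grip": 57},
  {"wx": 0, "wy": 0, "wz": 0, "tx": 0, "ty": 0, "tz": -3.5, "grip": 57},
  {"wx": 0, "wy": 0, "wz": 0, "tx": 0, "ty": 0, "tz": -3.5, "grip": 57},
])

```text
time: 17.73
eef_pos: [575.5, 276.8, 120.6]
tool_rot: [-0.472, 3.105, 0.009]
wrist_force: [0.7, -0.2, -1.0]
finger_gap: 0.567
gripper_force: 0.0
```

```bash
cat >> h.py <<'E'
def arm():
    st=readout.sense();a=st["tool_rot"];print("t",round(st["time"],1),st["eef_pos"].round(1),"yaw",round((2*np.degrees(np.arctan2(a[1],a[0]))-90)%180,1),"gap",round(st["finger_gap"],3))
E
python3 - <<'E'
from h import *
arm();p=snap("top");print(rects(p,"teal",50),rects(p,"orange",18));print(tabs(p));snap("scene","s7.png")
E
```

```text
t 17.7 [575.5 276.8 120.6] yaw 107.3 gap 0.567
[(array([ 40., 374.]), [-70, 562, 135, 76], -73.2), (array([274., 193.]), [501, -164, 142, 103], 20.2)] [(array([339., 207.]), [461, -375, 152, 115], -2.7), (array([406., 203.]), [477, -595, 202, 150], -37.8)]
[('B', [524, 258, 31, 30, 10, -68, 23]), ('B', [550, 345, 26, 26, 0, -18, 98]), ('B', [573, 274, 29, 30, 16, -17, 24])]
```

step_arm([
  {"wx": 0, "wy": 0, "wz": 0, "tx": -0.2, "ty": -0.2, "tz": -2.5, "grip": 57},
  {"wx": 0, "wy": 0, "wz": 0, "tx": 0, "ty": 0, "tz": -2.5, "grip": 57},
  {"wx": 0, "wy": 0, "wz": 0, "tx": 0, "ty": 0, "tz": -1.4, "grip": 57},
  {"wx": 0, "wy": 0, "wz": 0, "tx": 0, "ty": 0, "tz": -0.6, "grip": 57},
  {"wx": 0, "wy": 0, "wz": 0, "tx": 0, "ty": 0, "tz": 0, "grip": 57},
])

```text
time: 18.25
eef_pos: [572.3, 271.1, 48.8]
tool_rot: [0.463, -3.099, -0.006]
wrist_force: [0.6, -0.3, 0.3]
finger_gap: 0.569
gripper_force: 0.0
```

step_arm([
  {"wx": 0, "wy": 0, "wz": 0, "tx": 0, "ty": 0, "tz": 0, "grip": 20},
  {"wx": 0, "wy": 0, "wz": 0, "tx": 0, "ty": 0, "tz": 0, "grip": 20},
  {"wx": 0, "wy": 0, "wz": 0, "tx": 0, "ty": 0, "tz": 0, "grip": 20},
  {"wx": 0, "wy": 0, "wz": 0, "tx": 0, "ty": 0, "tz": 0, "grip": 20},
  {"wx": 0, "wy": 0, "wz": 0, "tx": 0, "ty": 0, "tz": 1.5, "grip": 20},
], force=40)

```text
time: 18.67
eef_pos: [571.2, 271.1, 62.2]
tool_rot: [0.464, -3.097, -0.006]
wrist_force: [-0.1, -0.5, -0.3]
finger_gap: 0.357
gripper_force: 40.5
```

step_arm([
  {"wx": 0, "wy": 0, "wz": 0, "tx": 0, "ty": 0, "tz": 3.2, "grip": 20},
  {"wx": 0, "wy": 0, "wz": 0, "tx": 0, "ty": 0, "tz": 3.2, "grip": 20},
  {"wx": 0, "wy": 0, "wz": 0, "tx": 0, "ty": 0, "tz": 3.2, "grip": 20},
  {"wx": 0, "wy": 0, "wz": -6.68, "tx": 0, "ty": 0, "tz": 3.2, "grip": 20},
  {"wx": 0, "wy": 0, "wz": -6.68, "tx": -0.29, "ty": -3.72, "tz": 0, "grip": 20},
])

```text
time: 19.08
eef_pos: [572.2, 239.8, 199.5]
tool_rot: [-0.1, 3.132, 0.017]
wrist_force: [1.0, -0.5, -0.6]
finger_gap: 0.361
gripper_force: 40.5
```

step_arm([
  {"wx": 0, "wy": 0, "wz": -6.68, "tx": -0.29, "ty": -3.72, "tz": 0, "grip": 20},
  {"wx": 0, "wy": 0, "wz": -6.68, "tx": -0.29, "ty": -3.72, "tz": 0, "grip": 20},
  {"wx": 0, "wy": 0, "wz": -6.68, "tx": -0.29, "ty": -3.72, "tz": 0, "grip": 20},
  {"wx": 0, "wy": 0, "wz": -6.68, "tx": -0.29, "ty": -3.72, "tz": 0, "grip": 20},
  {"wx": 0, "wy": 0, "wz": -6.68, "tx": -0.29, "ty": -3.72, "tz": 0, "grip": 20},
])

```text
time: 19.5
eef_pos: [554.3, 46.7, 192.1]
tool_rot: [-0.813, -3.03, -0.011]
wrist_force: [0.9, -1.0, 0.3]
finger_gap: 0.363
gripper_force: 40.5
```

step_arm([
  {"wx": 0, "wy": 0, "wz": -6.68, "tx": -0.29, "ty": -3.72, "tz": 0, "grip": 20},
  {"wx": 0, "wy": 0, "wz": -6.68, "tx": -0.29, "ty": -3.72, "tz": 0, "grip": 20},
  {"wx": 0, "wy": 0, "wz": -6.68, "tx": -0.29, "ty": -3.72, "tz": 0, "grip": 20},
  {"wx": 0, "wy": 0, "wz": -6.68, "tx": -0.29, "ty": -3.72, "tz": 0, "grip": 20},
  {"wx": 0, "wy": 0, "wz": -6.68, "tx": -0.29, "ty": -3.72, "tz": 0, "grip": 20},
])

```text
time: 19.92
eef_pos: [539.8, -139.5, 192.2]
tool_rot: [-1.651, -2.671, -0.013]
wrist_force: [0.6, 0.2, 0.3]
finger_gap: 0.364
gripper_force: 40.5
```

step_arm([
  {"wx": 0, "wy": 0, "wz": -6.7, "tx": -0.29, "ty": -3.68, "tz": 0, "grip": 20},
  {"wx": 0, "wy": 0, "wz": 0, "tx": 0, "ty": 0, "tz": -2.5, "grip": 20},
  {"wx": 0, "wy": 0, "wz": 0, "tx": 0, "ty": 0, "tz": -3, "grip": 20},
  {"wx": 0, "wy": 0, "wz": 0, "tx": 0, "ty": 0, "tz": -2.5, "grip": 20},
  {"wx": 0, "wy": 0, "wz": 0, "tx": 0, "ty": 0, "tz": 0, "grip": 20},
])

```text
time: 20.33
eef_pos: [534.5, -173.7, 107.2]
tool_rot: [-1.793, -2.567, -0.011]
wrist_force: [-0.7, 1.1, -0.5]
finger_gap: 0.37
gripper_force: 40.5
```

```bash
python3 - <<'E'
from h import *
arm();p=snap("top");print(rects(p,"orange",18)); print([r for r in rects(p,"teal",50)])
E
```

```text
t 20.3 [ 534.5 -173.7  107.2] yaw 20.1 gap 0.37
[(array([339., 207.]), [461, -375, 152, 114], -3.0), (array([406., 202.]), [477, -595, 201, 150], -37.8)]
[(array([ 40., 374.]), [-70, 562, 135, 76], -73.2), (array([275., 194.]), [499, -172, 76, 39], 62.3)]
```

step_arm([
  {"wx": 0, "wy": 0, "wz": 0, "tx": 0.2, "ty": 0, "tz": -2.5, "grip": 20},
  {"wx": 0, "wy": 0, "wz": 0, "tx": 0, "ty": 0, "tz": -2.5, "grip": 20},
  {"wx": 0, "wy": 0, "wz": 0, "tx": 0, "ty": 0, "tz": -1.5, "grip": 20},
  {"wx": 0, "wy": 0, "wz": 0, "tx": 0, "ty": 0, "tz": -0.9, "grip": 20},
  {"wx": 0, "wy": 0, "wz": 0, "tx": 0, "ty": 0, "tz": 0, "grip": 20},
])

```text
time: 20.8
eef_pos: [539.4, -174.3, 37.2]
tool_rot: [-1.796, -2.574, -0.013]
wrist_force: [-0.5, 1.0, -0.1]
finger_gap: 0.364
gripper_force: 40.5
```

step_arm([
  {"wx": 0, "wy": 0, "wz": 0, "tx": 0, "ty": 0, "tz": 0, "grip": 42},
  {"wx": 0, "wy": 0, "wz": 0, "tx": 0, "ty": 0, "tz": 0, "grip": 42},
  {"wx": 0, "wy": 0, "wz": 0, "tx": 0, "ty": 0, "tz": 0, "grip": 42},
  {"wx": 0, "wy": 0, "wz": 0, "tx": 0, "ty": 0, "tz": 3.5, "grip": 42},
  {"wx": 0, "wy": 0, "wz": 0, "tx": 0, "ty": 0, "tz": 4, "grip": 42},
])

```text
time: 21.22
eef_pos: [537.7, -173.8, 111.4]
tool_rot: [-1.793, -2.569, -0.011]
wrist_force: [1.5, 0.1, 0.9]
finger_gap: 0.422
gripper_force: 0.0
```

step_arm([
  {"wx": 0, "wy": 0, "wz": 0, "tx": 0, "ty": 0, "tz": 4, "grip": 57},
  {"wx": 0, "wy": 0, "wz": 6.68, "tx": 0, "ty": 0, "tz": 4, "grip": 57},
  {"wx": 0, "wy": 0, "wz": 6.68, "tx": -0.12, "ty": 3.6, "tz": 0, "grip": 57},
  {"wx": 0, "wy": 0, "wz": 6.68, "tx": -0.12, "ty": 3.6, "tz": 0, "grip": 57},
  {"wx": 0, "wy": 0, "wz": 6.68, "tx": -0.12, "ty": 3.6, "tz": 0, "grip": 57},
])

```text
time: 21.63
eef_pos: [535.9, -65.9, 194.2]
tool_rot: [-1.148, -2.923, -0.012]
wrist_force: [1.1, 0.9, 0.1]
finger_gap: 0.571
gripper_force: 0.0
```

step_arm([
  {"wx": 0, "wy": 0, "wz": 6.68, "tx": -0.12, "ty": 3.6, "tz": 0, "grip": 57},
  {"wx": 0, "wy": 0, "wz": 6.68, "tx": -0.12, "ty": 3.6, "tz": 0, "grip": 57},
  {"wx": 0, "wy": 0, "wz": 6.68, "tx": -0.12, "ty": 3.6, "tz": 0, "grip": 57},
  {"wx": 0, "wy": 0, "wz": 6.68, "tx": -0.12, "ty": 3.6, "tz": 0, "grip": 57},
  {"wx": 0, "wy": 0, "wz": 6.68, "tx": -0.12, "ty": 3.6, "tz": 0, "grip": 57},
])

```text
time: 22.05
eef_pos: [529.5, 115.3, 193.4]
tool_rot: [-0.256, -3.127, -0.009]
wrist_force: [0.9, -1.3, 0.3]
finger_gap: 0.568
gripper_force: 0.0
```

step_arm([
  {"wx": 0, "wy": 0, "wz": 6.68, "tx": -0.12, "ty": 3.6, "tz": 0, "grip": 57},
  {"wx": 0, "wy": 0, "wz": 6.68, "tx": -0.12, "ty": 3.6, "tz": 0, "grip": 57},
  {"wx": 0, "wy": 0, "wz": 6.68, "tx": -0.12, "ty": 3.6, "tz": 0, "grip": 57},
  {"wx": 0, "wy": 0, "wz": 6.68, "tx": -0.12, "ty": 3.6, "tz": -3.2, "grip": 57},
  {"wx": 0, "wy": 0, "wz": 0, "tx": 0, "ty": 0, "tz": -3.8, "grip": 57},
])

```text
time: 22.47
eef_pos: [527.0, 259.0, 130.3]
tool_rot: [-0.481, 3.101, 0.012]
wrist_force: [0.5, -0.0, -0.2]
finger_gap: 0.572
gripper_force: 0.0
```

step_arm([
  {"wx": 0, "wy": 0, "wz": 0, "tx": 0, "ty": 0, "tz": 0, "grip": 57},
  {"wx": 0, "wy": 0, "wz": 0, "tx": 0, "ty": 0, "tz": 0, "grip": 57},
])

```text
time: 22.63
eef_pos: [523.9, 252.4, 125.9]
tool_rot: [0.463, -3.096, -0.005]
wrist_force: [0.4, -0.2, 0.4]
finger_gap: 0.568
gripper_force: 0.0
```

```bash
python3 - <<'E'
from h import *
arm();p=snap("top");print(rects(p,"teal",50),rects(p,"orange",18));print(tabs(p))
E
```

```text
t 22.6 [523.9 252.4 125.9] yaw 107.0 gap 0.568
[(array([ 40., 374.]), [-70, 562, 135, 76], -73.2), (array([274., 193.]), [501, -164, 143, 103], 20.2)] [(array([339., 207.]), [461, -375, 152, 115], -2.9), (array([406., 203.]), [477, -595, 202, 150], -37.8)]
[('W', [540, 199, 29, 29, 1, -70, -38])]
```

step_arm([
  {"wx": 0, "wy": 0, "wz": 0, "tx": 0, "ty": 0.5, "tz": -2.5, "grip": 57},
  {"wx": 0, "wy": 0, "wz": 0, "tx": 0, "ty": 0, "tz": -2.7, "grip": 57},
  {"wx": 0, "wy": 0, "wz": 0, "tx": 0, "ty": 0, "tz": -1.7, "grip": 57},
  {"wx": 0, "wy": 0, "wz": 0, "tx": 0, "ty": 0, "tz": -0.7, "grip": 57},
  {"wx": 0, "wy": 0, "wz": 0, "tx": 0, "ty": 0, "tz": 0, "grip": 57},
])

```text
time: 23.1
eef_pos: [525.7, 256.8, 51.2]
tool_rot: [0.461, -3.1, -0.006]
wrist_force: [0.1, -0.2, -0.2]
finger_gap: 0.571
gripper_force: 0.0
```

step_arm([
  {"wx": 0, "wy": 0, "wz": 0, "tx": 0, "ty": 0, "tz": 0, "grip": 20},
  {"wx": 0, "wy": 0, "wz": 0, "tx": 0, "ty": 0, "tz": 0, "grip": 20},
  {"wx": 0, "wy": 0, "wz": 0, "tx": 0, "ty": 0, "tz": 0, "grip": 20},
  {"wx": 0, "wy": 0, "wz": 0, "tx": 0, "ty": 0, "tz": 0, "grip": 20},
  {"wx": 0, "wy": 0, "wz": 0, "tx": 0, "ty": 0, "tz": 1.5, "grip": 20},
], force=40)

```text
time: 23.52
eef_pos: [524.4, 257.2, 65.0]
tool_rot: [0.463, -3.098, -0.006]
wrist_force: [0.4, -0.1, -1.1]
finger_gap: 0.369
gripper_force: 38.5
```

step_arm([
  {"wx": 0, "wy": 0, "wz": 0, "tx": 0, "ty": 0, "tz": 3.2, "grip": 20},
  {"wx": 0, "wy": 0, "wz": 0, "tx": 0, "ty": 0, "tz": 3.2, "grip": 20},
  {"wx": 0, "wy": 0, "wz": 0, "tx": 0, "ty": 0, "tz": 3.1, "grip": 20},
  {"wx": 0, "wy": 0, "wz": -6.68, "tx": 0, "ty": 0, "tz": 3, "grip": 20},
  {"wx": 0, "wy": 0, "wz": -6.68, "tx": -0.49, "ty": -3.43, "tz": 0, "grip": 20},
])

```text
time: 23.93
eef_pos: [523.7, 227.9, 198.3]
tool_rot: [-0.098, 3.132, 0.017]
wrist_force: [0.8, -1.1, -0.8]
finger_gap: 0.368
gripper_force: 38.4
```

step_arm([
  {"wx": 0, "wy": 0, "wz": -6.68, "tx": -0.49, "ty": -3.43, "tz": 0, "grip": 20},
  {"wx": 0, "wy": 0, "wz": -6.68, "tx": -0.49, "ty": -3.43, "tz": 0, "grip": 20},
  {"wx": 0, "wy": 0, "wz": -6.68, "tx": -0.49, "ty": -3.43, "tz": 0, "grip": 20},
  {"wx": 0, "wy": 0, "wz": -6.68, "tx": -0.49, "ty": -3.43, "tz": 0, "grip": 20},
  {"wx": 0, "wy": 0, "wz": -6.68, "tx": -0.49, "ty": -3.43, "tz": 0, "grip": 20},
])

```text
time: 24.35
eef_pos: [495.4, 50.4, 191.7]
tool_rot: [-0.814, -3.031, -0.011]
wrist_force: [0.9, -0.6, 0.9]
finger_gap: 0.37
gripper_force: 38.4
```

step_arm([
  {"wx": 0, "wy": 0, "wz": -6.68, "tx": -0.49, "ty": -3.43, "tz": 0, "grip": 20},
  {"wx": 0, "wy": 0, "wz": -6.68, "tx": -0.49, "ty": -3.43, "tz": 0, "grip": 20},
  {"wx": 0, "wy": 0, "wz": -6.68, "tx": -0.49, "ty": -3.43, "tz": 0, "grip": 20},
  {"wx": 0, "wy": 0, "wz": -6.68, "tx": -0.49, "ty": -3.43, "tz": 0, "grip": 20},
  {"wx": 0, "wy": 0, "wz": -6.68, "tx": -0.49, "ty": -3.43, "tz": 0, "grip": 20},
])

```text
time: 24.77
eef_pos: [470.8, -121.4, 191.7]
tool_rot: [-1.652, -2.671, -0.013]
wrist_force: [0.8, -1.0, -0.3]
finger_gap: 0.368
gripper_force: 38.4
```

step_arm([
  {"wx": 0, "wy": 0, "wz": -6.7, "tx": -0.49, "ty": -3.38, "tz": 0, "grip": 20},
  {"wx": 0, "wy": 0, "wz": 0, "tx": 0, "ty": 0, "tz": -2.5, "grip": 20},
  {"wx": 0, "wy": 0, "wz": 0, "tx": 0, "ty": 0, "tz": -3, "grip": 20},
  {"wx": 0, "wy": 0, "wz": 0, "tx": 0, "ty": 0, "tz": -2.5, "grip": 20},
  {"wx": 0, "wy": 0, "wz": 0, "tx": 0, "ty": 0, "tz": 0, "grip": 20},
])

```text
time: 25.18
eef_pos: [463.9, -152.7, 107.5]
tool_rot: [-1.794, -2.567, -0.012]
wrist_force: [-0.2, -0.0, -0.0]
finger_gap: 0.367
gripper_force: 38.5
```

```bash
python3 - <<'E'
from h import *
arm();s=snap("scene");print(rects(s,"teal",50)[:3],rects(s,"orange",18))
cv2.imwrite("pics/h8.png",cv2.resize(s["frame"][150:240,190:310],(640,480),interpolation=cv2.INTER_CUBIC))
E
```

```text
t 25.2 [ 463.9 -152.7  107.5] yaw 20.1 gap 0.367
[(array([415., 232.]), [999, 167, 137, 37], -89.1), (array([243., 209.]), [522, -181, 158, 140], 20.4), (array([459., 207.]), [1043, 339, 481, 89], -81.2)] [(array([130., 276.]), [482, -597, 215, 154], -37.6), (array([188., 236.]), [471, -379, 165, 118], -3.0)]
```

step_arm([
  {"wx": 0, "wy": 0, "wz": 0, "tx": 0.2, "ty": 0, "tz": -2.5, "grip": 20},
  {"wx": 0, "wy": 0, "wz": 0, "tx": 0, "ty": 0, "tz": -2.5, "grip": 20},
  {"wx": 0, "wy": 0, "wz": 0, "tx": 0, "ty": 0, "tz": -1.5, "grip": 20},
  {"wx": 0, "wy": 0, "wz": 0, "tx": 0, "ty": 0, "tz": -0.9, "grip": 20},
  {"wx": 0, "wy": 0, "wz": 0, "tx": 0, "ty": 0, "tz": 0, "grip": 20},
])

```text
time: 25.65
eef_pos: [468.5, -153.4, 36.6]
tool_rot: [-1.796, -2.574, -0.013]
wrist_force: [-1.0, 0.7, -0.4]
finger_gap: 0.372
gripper_force: 38.5
```

step_arm([
  {"wx": 0, "wy": 0, "wz": 0, "tx": 0, "ty": 0, "tz": 0, "grip": 42},
  {"wx": 0, "wy": 0, "wz": 0, "tx": 0, "ty": 0, "tz": 0, "grip": 42},
  {"wx": 0, "wy": 0, "wz": 0, "tx": 0, "ty": 0, "tz": 0, "grip": 42},
  {"wx": 0, "wy": 0, "wz": 0, "tx": 0, "ty": 0, "tz": 3.5, "grip": 42},
  {"wx": 0, "wy": 0, "wz": 0, "tx": 0, "ty": 0, "tz": 4, "grip": 42},
])

```text
time: 26.07
eef_pos: [466.7, -152.8, 111.0]
tool_rot: [-1.794, -2.569, -0.012]
wrist_force: [1.3, -0.7, -0.6]
finger_gap: 0.423
gripper_force: 0.0
```

step_arm([
  {"wx": 0, "wy": 0, "wz": 0, "tx": 0, "ty": 0, "tz": 4, "grip": 57},
  {"wx": 0, "wy": 0, "wz": 0, "tx": 0, "ty": 0, "tz": 4, "grip": 57},
  {"wx": 0, "wy": 0, "wz": 6.68, "tx": 0.67, "ty": 3.79, "tz": 0, "grip": 57},
  {"wx": 0, "wy": 0, "wz": 6.68, "tx": 0.67, "ty": 3.79, "tz": 0, "grip": 57},
  {"wx": 0, "wy": 0, "wz": 6.68, "tx": 0.67, "ty": 3.79, "tz": 0, "grip": 57},
])

```text
time: 26.48
eef_pos: [488.8, -39.0, 193.6]
tool_rot: [-1.318, -2.851, -0.013]
wrist_force: [0.3, 0.4, -1.5]
finger_gap: 0.57
gripper_force: 0.0
```

step_arm([
  {"wx": 0, "wy": 0, "wz": 6.68, "tx": 0.67, "ty": 3.79, "tz": 0, "grip": 57},
  {"wx": 0, "wy": 0, "wz": 6.68, "tx": 0.67, "ty": 3.79, "tz": 0, "grip": 57},
  {"wx": 0, "wy": 0, "wz": 6.68, "tx": 0.67, "ty": 3.79, "tz": 0, "grip": 57},
  {"wx": 0, "wy": 0, "wz": 6.68, "tx": 0.67, "ty": 3.79, "tz": 0, "grip": 57},
  {"wx": 0, "wy": 0, "wz": 6.68, "tx": 0.67, "ty": 3.79, "tz": 0, "grip": 57},
])

```text
time: 26.9
eef_pos: [521.9, 151.8, 192.7]
tool_rot: [-0.438, -3.106, -0.01]
wrist_force: [0.1, -0.5, 0.2]
finger_gap: 0.569
gripper_force: 0.0
```

step_arm([
  {"wx": 0, "wy": 0, "wz": 6.68, "tx": 0.67, "ty": 3.79, "tz": 0, "grip": 57},
  {"wx": 0, "wy": 0, "wz": 6.68, "tx": 0.67, "ty": 3.79, "tz": 0, "grip": 57},
  {"wx": 0, "wy": 0, "wz": 6.68, "tx": 0.67, "ty": 3.79, "tz": 0, "grip": 57},
  {"wx": 0, "wy": 0, "wz": 6.68, "tx": 0.67, "ty": 3.79, "tz": 0, "grip": 57},
  {"wx": 0, "wy": 0, "wz": 6.68, "tx": 0.67, "ty": 3.79, "tz": 0, "grip": 57},
])

```text
time: 27.32
eef_pos: [555.3, 341.3, 192.7]
tool_rot: [0.473, -3.1, -0.007]
wrist_force: [0.7, 0.2, 0.3]
finger_gap: 0.568
gripper_force: 0.0
```

step_arm([
  {"wx": 0, "wy": 0, "wz": 0, "tx": 0, "ty": 0, "tz": -3.2, "grip": 57},
  {"wx": 0, "wy": 0, "wz": 0, "tx": 0, "ty": 0, "tz": -3.2, "grip": 57},
  {"wx": 0, "wy": 0, "wz": 0, "tx": 0, "ty": 0, "tz": 0, "grip": 57},
  {"wx": 0, "wy": 0, "wz": 0, "tx": 0, "ty": 0, "tz": 0, "grip": 57},
])

```text
time: 27.65
eef_pos: [554.4, 338.9, 126.8]
tool_rot: [0.463, -3.096, -0.005]
wrist_force: [-0.5, 0.3, 0.5]
finger_gap: 0.572
gripper_force: 0.0
```

```bash
python3 - <<'E'
from h import *
arm();p=snap("top");print(rects(p,"teal",50),rects(p,"orange",18));print(tabs(p))
E
```

```text
t 27.6 [554.4 338.9 126.8] yaw 107.0 gap 0.572
[(array([ 40., 374.]), [-71, 561, 135, 76], -72.7), (array([274., 193.]), [501, -164, 143, 103], 20.2)] [(array([339., 207.]), [462, -375, 153, 114], -0.8), (array([406., 203.]), [477, -595, 202, 150], -37.8)]
[('B', [551, 340, 26, 30, 15, -18, 94]), ('W', [505, 326, 29, 30, 27, -67, 93])]
```

step_arm([
  {"wx": 0, "wy": 0, "wz": 0, "tx": -0.1, "ty": 0.1, "tz": -2.5, "grip": 57},
  {"wx": 0, "wy": 0, "wz": 0, "tx": 0, "ty": 0, "tz": -2.7, "grip": 57},
  {"wx": 0, "wy": 0, "wz": 0, "tx": 0, "ty": 0, "tz": -1.7, "grip": 57},
  {"wx": 0, "wy": 0, "wz": 0, "tx": 0, "ty": 0, "tz": -0.7, "grip": 57},
  {"wx": 0, "wy": 0, "wz": 0, "tx": 0, "ty": 0, "tz": 0, "grip": 57},
])

```text
time: 28.12
eef_pos: [554.8, 339.9, 52.1]
tool_rot: [0.462, -3.1, -0.006]
wrist_force: [-0.4, -0.3, -0.3]
finger_gap: 0.57
gripper_force: 0.0
```

step_arm([
  {"wx": 0, "wy": 0, "wz": 0, "tx": 0, "ty": 0, "tz": 0, "grip": 20},
  {"wx": 0, "wy": 0, "wz": 0, "tx": 0, "ty": 0, "tz": 0, "grip": 20},
  {"wx": 0, "wy": 0, "wz": 0, "tx": 0, "ty": 0, "tz": 0, "grip": 20},
  {"wx": 0, "wy": 0, "wz": 0, "tx": 0, "ty": 0, "tz": 0, "grip": 20},
  {"wx": 0, "wy": 0, "wz": 0, "tx": 0, "ty": 0, "tz": 1.5, "grip": 20},
], force=40)

```text
time: 28.53
eef_pos: [553.6, 339.8, 65.7]
tool_rot: [0.462, -3.097, -0.005]
wrist_force: [-0.5, -0.4, -0.9]
finger_gap: 0.367
gripper_force: 39.8
```

step_arm([
  {"wx": 0, "wy": 0, "wz": 0, "tx": 0, "ty": 0, "tz": 3.2, "grip": 20},
  {"wx": 0, "wy": 0, "wz": 0, "tx": 0, "ty": 0, "tz": 3.2, "grip": 20},
  {"wx": 0, "wy": 0, "wz": 0, "tx": 0, "ty": 0, "tz": 3.1, "grip": 20},
  {"wx": 0, "wy": 0, "wz": 0, "tx": 0, "ty": 0, "tz": 3, "grip": 20},
  {"wx": 0, "wy": 0, "wz": -6.68, "tx": -0.53, "ty": -3.82, "tz": 0, "grip": 20},
])

```text
time: 28.95
eef_pos: [552.3, 307.9, 199.8]
tool_rot: [-0.29, 3.12, 0.018]
wrist_force: [-0.7, -0.8, 1.3]
finger_gap: 0.357
gripper_force: 39.8
```

step_arm([
  {"wx": 0, "wy": 0, "wz": -6.68, "tx": -0.53, "ty": -3.82, "tz": 0, "grip": 20},
  {"wx": 0, "wy": 0, "wz": -6.68, "tx": -0.53, "ty": -3.82, "tz": 0, "grip": 20},
  {"wx": 0, "wy": 0, "wz": -6.68, "tx": -0.53, "ty": -3.82, "tz": 0, "grip": 20},
  {"wx": 0, "wy": 0, "wz": -6.68, "tx": -0.53, "ty": -3.82, "tz": 0, "grip": 20},
  {"wx": 0, "wy": 0, "wz": -6.68, "tx": -0.53, "ty": -3.82, "tz": 0, "grip": 20},
])

```text
time: 29.37
eef_pos: [522.1, 109.5, 192.5]
tool_rot: [-0.636, -3.072, -0.011]
wrist_force: [1.0, 0.2, 0.4]
finger_gap: 0.364
gripper_force: 39.8
```

step_arm([
  {"wx": 0, "wy": 0, "wz": -6.68, "tx": -0.53, "ty": -3.82, "tz": 0, "grip": 20},
  {"wx": 0, "wy": 0, "wz": -6.68, "tx": -0.53, "ty": -3.82, "tz": 0, "grip": 20},
  {"wx": 0, "wy": 0, "wz": -6.68, "tx": -0.53, "ty": -3.82, "tz": 0, "grip": 20},
  {"wx": 0, "wy": 0, "wz": -6.68, "tx": -0.53, "ty": -3.82, "tz": 0, "grip": 20},
  {"wx": 0, "wy": 0, "wz": -6.68, "tx": -0.53, "ty": -3.82, "tz": 0, "grip": 20},
])

```text
time: 29.78
eef_pos: [495.6, -81.7, 192.6]
tool_rot: [-1.494, -2.762, -0.013]
wrist_force: [0.4, -0.6, -0.7]
finger_gap: 0.361
gripper_force: 39.8
```

step_arm([
  {"wx": 0, "wy": 0, "wz": -6.68, "tx": -0.52, "ty": -3.82, "tz": 0, "grip": 20},
  {"wx": 0, "wy": 0, "wz": -6.7, "tx": -0.52, "ty": -3.82, "tz": 0, "grip": 20},
  {"wx": 0, "wy": 0, "wz": 0, "tx": -0.52, "ty": -3.82, "tz": 0, "grip": 20},
  {"wx": 0, "wy": 0, "wz": 0, "tx": 0, "ty": 0, "tz": -3.5, "grip": 20},
  {"wx": 0, "wy": 0, "wz": 0, "tx": 0, "ty": 0, "tz": -4, "grip": 20},
])

```text
time: 30.2
eef_pos: [482.2, -198.4, 119.0]
tool_rot: [1.8, 2.566, 0.014]
wrist_force: [0.9, -0.3, -1.6]
finger_gap: 0.362
gripper_force: 39.8
```

step_arm([
  {"wx": 0, "wy": 0, "wz": 0, "tx": 0, "ty": 0, "tz": 0, "grip": 20},
  {"wx": 0, "wy": 0, "wz": 0, "tx": 0, "ty": 0, "tz": 0, "grip": 20},
])

```text
time: 30.37
eef_pos: [479.6, -194.1, 116.1]
tool_rot: [-1.796, -2.57, -0.013]
wrist_force: [0.8, 0.7, -0.3]
finger_gap: 0.364
gripper_force: 40.0
```

```bash
python3 - <<'E'
from h import *
arm();s=snap("scene");print(rects(s,"teal",50)[:3],rects(s,"orange",18))
E
```

```text
t 30.4 [ 479.6 -194.1  116.1] yaw 20.1 gap 0.364
[(array([415., 232.]), [999, 167, 137, 37], -89.1), (array([243., 210.]), [523, -181, 159, 138], 20.1), (array([459., 207.]), [1043, 339, 481, 89], -81.2)] [(array([130., 276.]), [482, -596, 215, 154], -37.6), (array([188., 236.]), [471, -380, 165, 116], -3.0)]
```

Tub in place; release, then lift and swing away to look.

step_arm([
  {"wx": 0, "wy": 0, "wz": 0, "tx": 0, "ty": 0, "tz": -2.9, "grip": 20},
  {"wx": 0, "wy": 0, "wz": 0, "tx": 0, "ty": 0, "tz": -2.5, "grip": 20},
  {"wx": 0, "wy": 0, "wz": 0, "tx": 0, "ty": 0, "tz": -1.7, "grip": 20},
  {"wx": 0, "wy": 0, "wz": 0, "tx": 0, "ty": 0, "tz": -0.9, "grip": 20},
  {"wx": 0, "wy": 0, "wz": 0, "tx": 0, "ty": 0, "tz": 0, "grip": 20},
])

```text
time: 30.83
eef_pos: [481.1, -194.3, 37.0]
tool_rot: [-1.796, -2.575, -0.013]
wrist_force: [-0.1, -0.4, -0.2]
finger_gap: 0.361
gripper_force: 40.0
```

step_arm([
  {"wx": 0, "wy": 0, "wz": 0, "tx": 0, "ty": 0, "tz": 0, "grip": 42},
  {"wx": 0, "wy": 0, "wz": 0, "tx": 0, "ty": 0, "tz": 0, "grip": 42},
  {"wx": 0, "wy": 0, "wz": 0, "tx": 0, "ty": 0, "tz": 0, "grip": 42},
  {"wx": 0, "wy": 0, "wz": 0, "tx": 0, "ty": 0, "tz": 3.5, "grip": 42},
  {"wx": 0, "wy": 0, "wz": 0, "tx": 0, "ty": 0, "tz": 4, "grip": 42},
])

```text
time: 31.25
eef_pos: [479.0, -193.7, 111.0]
tool_rot: [-1.794, -2.569, -0.012]
wrist_force: [0.6, -1.0, -0.1]
finger_gap: 0.421
gripper_force: 0.0
```

step_arm([
  {"wx": 0, "wy": 0, "wz": 0, "tx": 0, "ty": 0, "tz": 4, "grip": 42},
  {"wx": 0, "wy": 0, "wz": 0, "tx": -0.5, "ty": -3.8, "tz": 1.5, "grip": 42},
  {"wx": 0, "wy": 0, "wz": 0, "tx": -0.5, "ty": -4, "tz": 0, "grip": 42},
  {"wx": 0, "wy": 0, "wz": 0, "tx": -0.5, "ty": -4, "tz": 0, "grip": 42},
  {"wx": 0, "wy": 0, "wz": 0, "tx": -0.5, "ty": -4, "tz": 0, "grip": 42},
])

```text
time: 31.67
eef_pos: [460.4, -354.3, 168.6]
tool_rot: [1.797, 2.576, 0.012]
wrist_force: [0.7, -0.4, 0.2]
finger_gap: 0.42
gripper_force: 0.0
```

```bash
python3 - <<'E'
from h import *
arm();p=snap("top","t9.png");s=snap("scene","s9.png")
print(rects(p,"orange",18),rects(p,"teal",50),tabs(p),knob(s))
for q in(p,s): print([(round(d["conf"],2),px2w(q,d["location"],42.5).round()) for d in nets.pinpoint(q,"lid_grip")])
a=cv2.resize(p["frame"][115:245,80:360],None,fx=2.8,fy=2.8,interpolation=cv2.INTER_CUBIC)
cv2.imwrite("pics/h9.png",a)
E
```

```text
t 31.7 [ 460.4 -354.3  168.6] yaw 20.2 gap 0.42
[(array([338., 219.]), [420, -371, 117, 58], 48.9), (array([325., 188.]), [519, -336, 40, 29], -0.4), (array([408., 202.]), [477, -596, 201, 150], -37.4)] [(array([ 39., 374.]), [-70, 562, 135, 76], -73.2), (array([274., 193.]), [501, -164, 143, 103], 20.2)] [] [[303.7, 173.1], [254.4, 249.2]]
[(0.75, array([ 532., -175.,   42.])), (0.65, array([ 243., -281.,   42.])), (0.62, array([ 474., -593.,   42.])), (0.56, array([ 462., -379.,   42.])), (0.29, array([591.,  84.,  42.]))]
[(0.94, array([ 478., -588.,   42.])), (0.87, array([ 457., -361.,   42.])), (0.68, array([ 236., -271.,   42.])), (0.33, array([562., 192.,  42.]))]
```

View pics/h9.png

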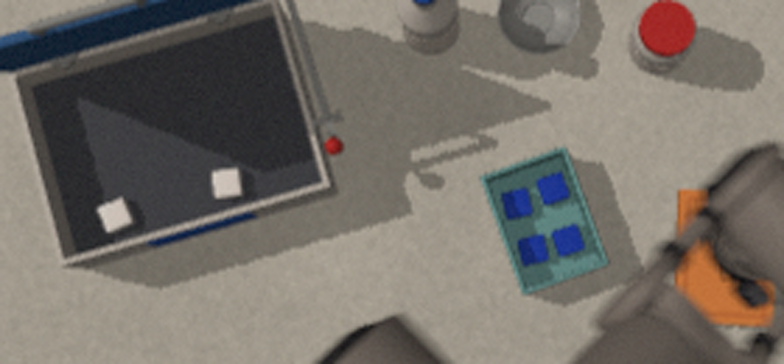

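All four blues are in the tub (crop (517,203), (553,188), (533,250), (568,241)); both whites remain in the bin, and the tub is unmoved. Now the orange lid at (461,-375), yaw -2.9°.

step_arm([
  {"wx": 0, "wy": 0, "wz": 6.69, "tx": 0, "ty": -0.2, "tz": -0.6, "grip": 42},
  {"wx": 0, "wy": 0, "wz": 6.69, "tx": 0, "ty": -0.2, "tz": -0.6, "grip": 42},
  {"wx": 0, "wy": 0, "wz": 6.69, "tx": 0, "ty": -0.2, "tz": -0.6, "grip": 42},
  {"wx": 0, "wy": 0, "wz": 6.69, "tx": 0, "ty": -0.2, "tz": -0.6, "grip": 42},
  {"wx": 0, "wy": 0, "wz": 6.69, "tx": 0, "ty": -0.2, "tz": -0.6, "grip": 42},
])

```text
time: 32.28
eef_pos: [460.9, -360.9, 136.8]
tool_rot: [-0.969, -2.983, -0.011]
wrist_force: [0.1, -0.1, 1.0]
finger_gap: 0.422
gripper_force: 0.0
```

step_arm([
  {"wx": 0, "wy": 0, "wz": 6.69, "tx": 0, "ty": -0.2, "tz": -0.6, "grip": 42},
  {"wx": 0, "wy": 0, "wz": 6.69, "tx": 0, "ty": -0.2, "tz": -0.6, "grip": 42},
  {"wx": 0, "wy": 0, "wz": 6.69, "tx": 0, "ty": -0.2, "tz": -0.6, "grip": 42},
  {"wx": 0, "wy": 0, "wz": 6.69, "tx": 0, "ty": -0.2, "tz": -0.6, "grip": 42},
  {"wx": 0, "wy": 0, "wz": 6.69, "tx": 0, "ty": 0, "tz": 0, "grip": 42},
])

```text
time: 32.7
eef_pos: [460.5, -368.7, 111.8]
tool_rot: [-0.069, -3.133, -0.011]
wrist_force: [0.1, -0.2, 0.3]
finger_gap: 0.418
gripper_force: 0.0
```

step_arm([
  {"wx": 0, "wy": 0, "wz": 0, "tx": 0, "ty": 0, "tz": 0, "grip": 42},
  {"wx": 0, "wy": 0, "wz": 0, "tx": 0, "ty": 0, "tz": 0, "grip": 42},
])

```text
time: 32.87
eef_pos: [460.9, -369.3, 113.0]
tool_rot: [-0.084, -3.134, -0.008]
wrist_force: [0.6, 0.2, 0.6]
finger_gap: 0.418
gripper_force: 0.0
```

```bash
python3 - <<'E'
from h import *
arm();s=snap("scene");p=snap("top")
print(rects(s,"orange",18),rects(p,"orange",18),readout.sense()["tool_rot"])
b=cv2.resize(s["frame"][180:270,130:250],(640,480),interpolation=cv2.INTER_CUBIC);cv2.imwrite("pics/h10.png",b)
E
```

```text
t 32.9 [ 460.9 -369.3  113. ] yaw 86.9 gap 0.418
[(array([130., 276.]), [483, -597, 214, 154], -37.6), (array([188., 236.]), [471, -380, 166, 116], -3.0)] [(array([344., 218.]), [429, -397, 105, 46], 44.9), (array([327., 190.]), [509, -344, 59, 46], -0.4), (array([408., 202.]), [477, -595, 202, 150], -37.6)] [-0.08447916 -3.13415014 -0.00777879]
```

View pics/h10.png

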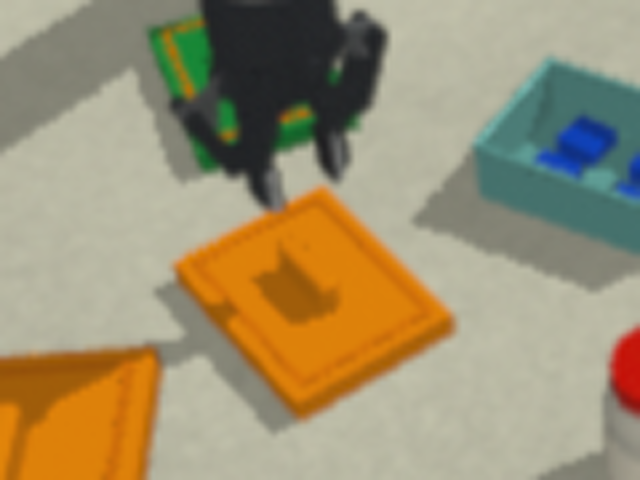

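The fingers at (270,190) and (335,165) stand above the rib at (300,285), aligned with it. Descend.

step_arm([
  {"wx": 0, "wy": 0, "wz": 0, "tx": 0, "ty": -0.5, "tz": -2.5, "grip": 42},
  {"wx": 0, "wy": 0, "wz": 0, "tx": 0, "ty": 0, "tz": -2.5, "grip": 42},
  {"wx": 0, "wy": 0, "wz": 0, "tx": 0, "ty": 0, "tz": -1.6, "grip": 42},
  {"wx": 0, "wy": 0, "wz": 0, "tx": 0, "ty": 0, "tz": -0.9, "grip": 42},
  {"wx": 0, "wy": 0, "wz": 0, "tx": 0, "ty": 0, "tz": 0, "grip": 42},
])

```text
time: 33.38
eef_pos: [459.7, -374.5, 35.7]
tool_rot: [-0.083, -3.131, -0.012]
wrist_force: [0.0, -0.1, -1.2]
finger_gap: 0.419
gripper_force: 0.0
```

step_arm([
  {"wx": 0, "wy": 0, "wz": 0, "tx": 0, "ty": 0, "tz": -0.2, "grip": 0},
  {"wx": 0, "wy": 0, "wz": 0, "tx": 0, "ty": 0, "tz": 0, "grip": 0},
  {"wx": 0, "wy": 0, "wz": 0, "tx": 0, "ty": 0, "tz": 0, "grip": 0},
  {"wx": 0, "wy": 0, "wz": 0, "tx": 0, "ty": 0, "tz": 0, "grip": 0},
  {"wx": 0, "wy": 0, "wz": 0, "tx": 0, "ty": 0, "tz": 0, "grip": 0},
], force=60)

```text
time: 33.8
eef_pos: [460.9, -376.0, 36.5]
tool_rot: [-0.081, -3.135, -0.006]
wrist_force: [0.9, 0.0, 3.5]
finger_gap: 0.142
gripper_force: 62.1
```

step_arm([
  {"wx": 0, "wy": 0, "wz": 0, "tx": 0, "ty": 0, "tz": 1.5, "grip": 0},
  {"wx": 0, "wy": 0, "wz": 0, "tx": 0, "ty": 0, "tz": 3, "grip": 0},
  {"wx": 0, "wy": 0, "wz": 0, "tx": 0, "ty": 0, "tz": 4, "grip": 0},
  {"wx": 0, "wy": 0, "wz": 3.9, "tx": 0.67, "ty": 3.53, "tz": 0.5, "grip": 0},
  {"wx": 0, "wy": 0, "wz": 3.9, "tx": 0.67, "ty": 3.53, "tz": 0, "grip": 0},
])

```text
time: 34.22
eef_pos: [475.0, -306.9, 128.9]
tool_rot: [0.132, -3.137, 0.001]
wrist_force: [0.1, 0.0, -2.2]
finger_gap: 0.147
gripper_force: 61.5
```

step_arm([
  {"wx": 0, "wy": 0, "wz": 3.9, "tx": 0.67, "ty": 3.53, "tz": 0, "grip": 0},
  {"wx": 0, "wy": 0, "wz": 3.9, "tx": 0.67, "ty": 3.53, "tz": 0, "grip": 0},
  {"wx": 0, "wy": 0, "wz": 3.8, "tx": 0.67, "ty": 3.53, "tz": 0, "grip": 0},
  {"wx": 0, "wy": 0, "wz": 3.8, "tx": 0.65, "ty": 3.55, "tz": 0, "grip": 0},
  {"wx": 0, "wy": 0, "wz": 0, "tx": 0, "ty": 0, "tz": 0, "grip": 0},
])

```text
time: 34.63
eef_pos: [500.5, -157.8, 125.6]
tool_rot: [0.562, -3.083, -0.01]
wrist_force: [-1.3, -0.1, -1.2]
finger_gap: 0.151
gripper_force: 61.4
```

step_arm([
  {"wx": 0, "wy": 0, "wz": 0, "tx": 0, "ty": 0, "tz": 0, "grip": 0},
  {"wx": 0, "wy": 0, "wz": 0, "tx": 0, "ty": 0, "tz": 0, "grip": 0},
  {"wx": 0, "wy": 0, "wz": 0, "tx": 0, "ty": 0, "tz": 0, "grip": 0},
])

```text
time: 34.88
eef_pos: [500.4, -164.7, 125.6]
tool_rot: [0.548, -3.086, -0.005]
wrist_force: [-0.1, -0.4, -1.6]
finger_gap: 0.149
gripper_force: 61.4
```

```bash
python3 - <<'E'
from h import *
arm();s=snap("scene");p=snap("top");print(readout.sense()["tool_rot"])
z=readout.sense()["eef_pos"][2]-36+18.5
print(z,rects(s,"orange",z),rects(p,"orange",z),rects(p,"teal",50))
b=cv2.resize(s["frame"][150:240,190:310],(640,480),interpolation=cv2.INTER_CUBIC);cv2.imwrite("pics/h11.png",b)
c=np.radians(20.2)
def ov(x,y,zz,L,W): return [w2px(s,(x+np.cos(c)*u*L-np.sin(c)*v*W,y+np.sin(c)*u*L+np.cos(c)*v*W,zz)).round(1).tolist() for u,v in((1,1),(1,-1),(-1,-1),(-1,1))]
e=readout.sense()["eef_pos"];print("lid top",ov(e[0],e[1],z,77,57))
E
```

```text
t 34.9 [ 500.4 -164.7  125.6] yaw 110.1 gap 0.149
[ 0.54709522 -3.0857818  -0.00565908]
107.91858370946782 [(array([130., 276.]), [560, -615, 193, 139], -37.8), (array([242., 194.]), [512, -172, 161, 128], 21.1)] [(array([272., 206.]), [453, -153, 82, 53], 79.0), (array([406., 202.]), [471, -569, 188, 142], -37.8)] [(array([ 40., 374.]), [-70, 562, 135, 76], -73.2)]
lid top [[268.0, 187.8], [252.9, 207.4], [213.2, 193.8], [230.0, 175.7]]
```

View pics/h11.png

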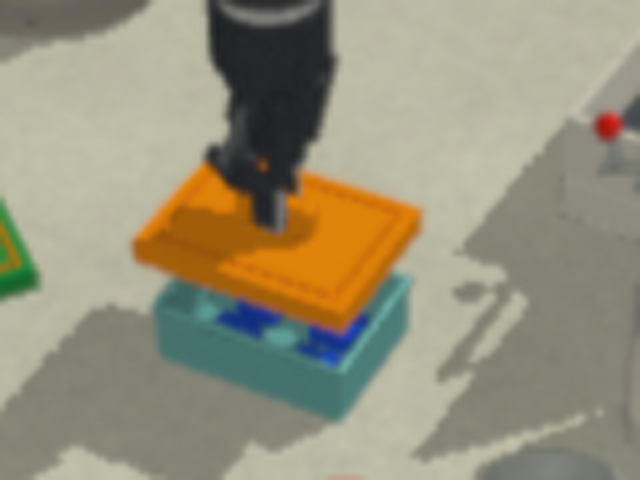

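The lid hangs level above the tub: its corners (422,210), (345,320), (135,243) carry the same offset from prediction as the tub's. Lower it gently.

step_arm([
  {"wx": 0, "wy": 0, "wz": 0, "tx": 0.05, "ty": 0.05, "tz": -1.5, "grip": 0},
  {"wx": 0, "wy": 0, "wz": 0, "tx": 0, "ty": 0, "tz": -1.5, "grip": 0},
  {"wx": 0, "wy": 0, "wz": 0, "tx": 0, "ty": 0, "tz": -0.6, "grip": 0},
  {"wx": 0, "wy": 0, "wz": 0, "tx": 0, "ty": 0, "tz": 0, "grip": 0},
  {"wx": 0, "wy": 0, "wz": 0, "tx": 0, "ty": 0, "tz": 0, "grip": 0},
])

```text
time: 35.4
eef_pos: [500.8, -163.6, 89.4]
tool_rot: [0.549, -3.085, -0.006]
wrist_force: [0.7, -0.2, -1.2]
finger_gap: 0.151
gripper_force: 61.4
```

step_arm([
  {"wx": 0, "wy": 0, "wz": 0, "tx": 0, "ty": 0, "tz": -0.3, "grip": 0},
  {"wx": 0, "wy": 0, "wz": 0, "tx": 0, "ty": 0, "tz": -0.3, "grip": 0},
  {"wx": 0, "wy": 0, "wz": 0, "tx": 0, "ty": 0, "tz": -0.2, "grip": 0},
  {"wx": 0, "wy": 0, "wz": 0, "tx": 0, "ty": 0, "tz": -0.2, "grip": 0},
  {"wx": 0, "wy": 0, "wz": 0, "tx": 0, "ty": 0, "tz": 0, "grip": 0},
])

```text
time: 35.82
eef_pos: [501.0, -163.2, 79.4]
tool_rot: [0.551, -3.085, -0.005]
wrist_force: [-0.5, -0.7, -0.6]
finger_gap: 0.143
gripper_force: 61.5
```

The skirt is already below the rim with no contact, so the lid is on. Press.

step_arm([
  {"wx": 0, "wy": 0, "wz": 0, "tx": 0, "ty": 0, "tz": -0.2, "grip": 0},
  {"wx": 0, "wy": 0, "wz": 0, "tx": 0, "ty": 0, "tz": -0.1, "grip": 0},
  {"wx": 0, "wy": 0, "wz": 0, "tx": 0, "ty": 0, "tz": -0.1, "grip": 0},
  {"wx": 0, "wy": 0, "wz": 0, "tx": 0, "ty": 0, "tz": 0, "grip": 0},
])

```text
time: 36.15
eef_pos: [501.7, -163.5, 77.5]
tool_rot: [0.551, -3.087, -0.003]
wrist_force: [-2.3, 0.5, 14.3]
finger_gap: 0.147
gripper_force: 63.7
```

step_arm([
  {"wx": 0, "wy": 0, "wz": 0, "tx": 0, "ty": 0, "tz": -0.15, "grip": 0},
  {"wx": 0, "wy": 0, "wz": 0, "tx": 0, "ty": 0, "tz": -0.1, "grip": 0},
  {"wx": 0, "wy": 0, "wz": 0, "tx": 0, "ty": 0, "tz": 0, "grip": 0},
])

```text
time: 36.4
eef_pos: [501.6, -163.6, 74.1]
tool_rot: [0.551, -3.087, -0.003]
wrist_force: [0.4, -1.6, 4.0]
finger_gap: 0.147
gripper_force: 62.1
```

step_arm([
  {"wx": 0, "wy": 0, "wz": 0, "tx": 0, "ty": 0, "tz": -0.15, "grip": 0},
  {"wx": 0, "wy": 0, "wz": 0, "tx": 0, "ty": 0, "tz": -0.1, "grip": 0},
  {"wx": 0, "wy": 0, "wz": 0, "tx": 0, "ty": 0, "tz": 0, "grip": 0},
])

```text
time: 36.65
eef_pos: [501.0, -163.2, 71.0]
tool_rot: [0.551, -3.085, -0.005]
wrist_force: [-2.6, 0.5, 7.6]
finger_gap: 0.15
gripper_force: 62.5
```

step_arm([
  {"wx": 0, "wy": 0, "wz": 0, "tx": 0, "ty": 0, "tz": -0.1, "grip": 0},
  {"wx": 0, "wy": 0, "wz": 0, "tx": 0, "ty": 0, "tz": -0.1, "grip": 0},
  {"wx": 0, "wy": 0, "wz": 0, "tx": 0, "ty": 0, "tz": 0, "grip": 0},
])

```text
time: 36.9
eef_pos: [501.1, -163.2, 70.9]
tool_rot: [0.551, -3.086, -0.004]
wrist_force: [-6.5, 2.6, 26.2]
finger_gap: 0.149
gripper_force: 65.1
```

step_arm([
  {"wx": 0, "wy": 0, "wz": 0, "tx": 0, "ty": 0, "tz": 0.2, "grip": 0},
  {"wx": 0, "wy": 0, "wz": 0, "tx": 0, "ty": 0, "tz": 0, "grip": 40},
  {"wx": 0, "wy": 0, "wz": 0, "tx": 0, "ty": 0, "tz": 0, "grip": 40},
  {"wx": 0, "wy": 0, "wz": 0, "tx": 0, "ty": 0, "tz": 0, "grip": 40},
  {"wx": 0, "wy": 0, "wz": 0, "tx": 0, "ty": 0, "tz": 2, "grip": 40},
])

```text
time: 37.32
eef_pos: [498.7, -162.0, 87.1]
tool_rot: [0.549, -3.079, -0.013]
wrist_force: [-0.6, 0.7, -0.3]
finger_gap: 0.398
gripper_force: 0.0
```

step_arm([
  {"wx": 0, "wy": 0, "wz": 0, "tx": 0, "ty": 0, "tz": 3, "grip": 40},
  {"wx": 0, "wy": 0, "wz": 0, "tx": 0, "ty": 0, "tz": 4, "grip": 40},
  {"wx": 0, "wy": 0, "wz": 0, "tx": 0, "ty": 2, "tz": 3, "grip": 40},
  {"wx": 0, "wy": 0, "wz": 0, "tx": 0.2, "ty": 3.9, "tz": 0, "grip": 40},
  {"wx": 0, "wy": 0, "wz": 0, "tx": 0.2, "ty": 3.9, "tz": 0, "grip": 40},
])

```text
time: 37.73
eef_pos: [505.8, -65.1, 192.1]
tool_rot: [0.547, -3.09, -0.003]
wrist_force: [0.6, 0.4, -1.3]
finger_gap: 0.401
gripper_force: 0.0
```

step_arm([
  {"wx": 0, "wy": 0, "wz": 0, "tx": 0.2, "ty": 3.9, "tz": 0, "grip": 40},
  {"wx": 0, "wy": 0, "wz": 0, "tx": 0.2, "ty": 3.9, "tz": 0, "grip": 40},
  {"wx": 0, "wy": 0, "wz": 0, "tx": 0.2, "ty": 2, "tz": 0, "grip": 40},
  {"wx": 0, "wy": 0, "wz": 0, "tx": 0, "ty": 0, "tz": 0, "grip": 40},
  {"wx": 0, "wy": 0, "wz": 0, "tx": 0, "ty": 0, "tz": 0, "grip": 40},
])

```text
time: 38.15
eef_pos: [510.7, 33.9, 190.0]
tool_rot: [0.555, -3.084, -0.006]
wrist_force: [0.0, 0.1, 0.1]
finger_gap: 0.396
gripper_force: 0.0
```

```bash
python3 - <<'E'
from h import *
arm();s=snap("scene");p=snap("top")
print(rects(s,"orange",53),rects(p,"orange",53),knob(s),knob(p))
e=np.array([501,-164]);c=np.radians(20.2)
for z in(53,61.5): print(z,[w2px(s,(e[0]+np.cos(c)*u*77-np.sin(c)*v*57,e[1]+np.sin(c)*u*77+np.cos(c)*v*57,z)).round(1).tolist() for u,v in((1,1),(1,-1),(-1,-1),(-1,1))])
b=cv2.resize(s["frame"][160:240,200:290],(675,600),interpolation=cv2.INTER_CUBIC);cv2.imwrite("pics/h12.png",b)
E
```

```text
t 38.1 [510.7  33.9 190. ] yaw 110.4 gap 0.396
[(array([130., 276.]), [512, -603, 207, 148], -37.6), (array([243., 206.]), [512, -169, 159, 127], 20.6)] [(array([274., 193.]), [501, -163, 152, 112], 20.2), (array([406., 202.]), [474, -585, 197, 147], -37.8)] [[303.7, 173.1], [254.4, 249.2]] [[317.8, 124.6]]
53 [[268.1, 199.6], [253.5, 219.4], [214.8, 205.6], [231.0, 187.4]]
61.5 [[268.1, 197.8], [253.4, 217.6], [214.6, 203.8], [230.9, 185.6]]
```

View pics/h12.png

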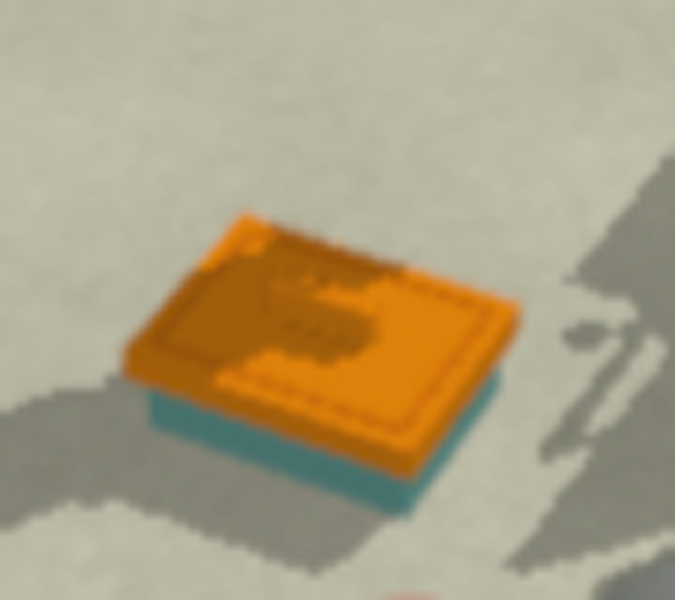

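```bash
python3 - <<'E'
from h import *
from scipy.spatial.transform import Rotation as R
from scipy.optimize import minimize
F=8
def fit(q,fix):
    m=cv2.inRange(cv2.cvtColor(q["frame"],cv2.COLOR_BGR2HSV),(3,130,60),(22,255,255))
    n,l,st,ce=cv2.connectedComponentsWithStats(m); i=np.argmin([np.hypot(*(c-w2px(q,(501,-164,50)))) for c in ce])
    M=cv2.resize((l==i).astype(np.float32),None,fx=F,fy=F,interpolation=cv2.INTER_LINEAR)>.5
    B=np.array([(a*77,b*57,z) for a in(1,-1) for b in(1,-1) for z in(-9,9)])
    def cost(v):
        tx,ty=(v[2],v[3]) if not fix else (0,0)
        X=R.from_euler("xyz",[tx,ty,20.2],degrees=True).apply(B)+[501,-164,43.75]
        P=np.array([w2px(q,x) for x in X])+v[:2]
        I=np.zeros(M.shape,np.uint8);cv2.fillPoly(I,[cv2.convexHull(((P+.5)*F).astype(np.int32))],1)
        return np.sum((I>0)^M)/M.sum()
    r=minimize(cost,[1,1.5] if fix else [1,1.5,.5,.5],method="Nelder-Mead",options=dict(initial_simplex=np.array([[1,1.5],[3,1.5],[1,3]]) if fix else np.array([[1,1.5,0,0],[3,1.5,0,0],[1,3,0,0],[1,1.5,4,0],[1,1.5,0,4.]])))
    return r.x.round(2),round(r.fun,4)
for n in("scene","top"):
    q=snap(n);print(n,fit(q,1),fit(q,0))
E
```

```text
scene (array([0.97, 0.51]), np.float64(0.0341)) (array([ 1.08,  0.51, -1.04, -0.86]), np.float64(0.0284))
top (array([-0.32, -0.21]), np.float64(0.0249)) (array([-0.2 , -0.12,  6.19, -1.15]), np.float64(0.0274))
```

The lid looks level (tilt about 1° at most); I verify the seat height by a short touch with shut fingertips on the rib (expected contact TCP z of about 91).

step_arm([
  {"wx": 0, "wy": 0, "wz": 0, "tx": -0.2, "ty": -3.96, "tz": 0, "grip": 0},
  {"wx": 0, "wy": 0, "wz": 0, "tx": -0.2, "ty": -3.96, "tz": 0, "grip": 0},
  {"wx": 0, "wy": 0, "wz": 0, "tx": -0.2, "ty": -3.96, "tz": 0, "grip": 0},
  {"wx": 0, "wy": 0, "wz": 0, "tx": -0.2, "ty": -3.96, "tz": 0, "grip": 0},
  {"wx": 0, "wy": 0, "wz": 0, "tx": -0.2, "ty": -3.96, "tz": 0, "grip": 0},
])

```text
time: 38.77
eef_pos: [500.1, -168.0, 190.5]
tool_rot: [0.548, -3.086, -0.006]
wrist_force: [1.2, -0.6, 0.4]
finger_gap: -0.004
gripper_force: 0.0
```

step_arm([
  {"wx": 0, "wy": 0, "wz": 0, "tx": 0, "ty": 0, "tz": -3, "grip": 0},
  {"wx": 0, "wy": 0, "wz": 0, "tx": 0, "ty": 0, "tz": -3, "grip": 0},
  {"wx": 0, "wy": 0, "wz": 0, "tx": 0, "ty": 0, "tz": -2, "grip": 0},
  {"wx": 0, "wy": 0, "wz": 0, "tx": 0, "ty": 0, "tz": 0, "grip": 0},
  {"wx": 0, "wy": 0, "wz": 0, "tx": 0, "ty": 0, "tz": 0, "grip": 0},
])

```text
time: 39.18
eef_pos: [500.2, -165.8, 110.0]
tool_rot: [0.548, -3.084, -0.008]
wrist_force: [0.1, 0.0, 0.7]
finger_gap: 0.001
gripper_force: 0.0
```

step_arm([
  {"wx": 0, "wy": 0, "wz": 0, "tx": 0, "ty": 0, "tz": -0.4, "grip": 0},
  {"wx": 0, "wy": 0, "wz": 0, "tx": 0, "ty": 0, "tz": -0.4, "grip": 0},
  {"wx": 0, "wy": 0, "wz": 0, "tx": 0, "ty": 0, "tz": -0.2, "grip": 0},
  {"wx": 0, "wy": 0, "wz": 0, "tx": 0, "ty": 0, "tz": 0, "grip": 0},
  {"wx": 0, "wy": 0, "wz": 0, "tx": 0, "ty": 0, "tz": 0, "grip": 0},
])

```text
time: 39.6
eef_pos: [501.1, -165.0, 100.9]
tool_rot: [0.551, -3.086, -0.005]
wrist_force: [-0.6, -0.3, 0.5]
finger_gap: -0.002
gripper_force: 0.0
```

step_arm([
  {"wx": 0, "wy": 0, "wz": 0, "tx": 0, "ty": 0, "tz": -0.3, "grip": 0},
  {"wx": 0, "wy": 0, "wz": 0, "tx": 0, "ty": 0, "tz": -0.3, "grip": 0},
  {"wx": 0, "wy": 0, "wz": 0, "tx": 0, "ty": 0, "tz": 0, "grip": 0},
  {"wx": 0, "wy": 0, "wz": 0, "tx": 0, "ty": 0, "tz": 0, "grip": 0},
])

```text
time: 39.93
eef_pos: [500.8, -164.9, 94.2]
tool_rot: [0.551, -3.085, -0.007]
wrist_force: [-1.1, 0.5, 0.2]
finger_gap: -0.002
gripper_force: 0.0
```

step_arm([
  {"wx": 0, "wy": 0, "wz": 0, "tx": 0, "ty": 0, "tz": -0.2, "grip": 0},
  {"wx": 0, "wy": 0, "wz": 0, "tx": 0, "ty": 0, "tz": -0.15, "grip": 0},
  {"wx": 0, "wy": 0, "wz": 0, "tx": 0, "ty": 0, "tz": 0, "grip": 0},
  {"wx": 0, "wy": 0, "wz": 0, "tx": 0, "ty": 0, "tz": 0, "grip": 0},
])

```text
time: 40.27
eef_pos: [501.0, -165.1, 91.1]
tool_rot: [0.551, -3.085, -0.006]
wrist_force: [-0.1, -0.5, 1.5]
finger_gap: -0.004
gripper_force: 1.1
```

The fingertips touch the rib at z = 91.1, so the lid is fully home. Next is the stay knob.

step_arm([
  {"wx": 0, "wy": 0, "wz": 0, "tx": 0, "ty": 0, "tz": 2, "grip": 0},
  {"wx": 0, "wy": 0, "wz": 0, "tx": 0, "ty": 0, "tz": 4, "grip": 0},
  {"wx": 0, "wy": 0, "wz": 0, "tx": 0, "ty": 0, "tz": 4, "grip": 30},
  {"wx": 0, "wy": 0, "wz": -1.1, "tx": 1.09, "ty": 3.36, "tz": 0, "grip": 48},
  {"wx": 0, "wy": 0, "wz": -1.1, "tx": 1.09, "ty": 3.36, "tz": 0, "grip": 48},
])

```text
time: 40.68
eef_pos: [524.1, -98.9, 193.7]
tool_rot: [0.485, -3.102, -0.002]
wrist_force: [0.7, 0.0, 0.1]
finger_gap: 0.419
gripper_force: 0.0
```

step_arm([
  {"wx": 0, "wy": 0, "wz": -1.1, "tx": 1.09, "ty": 3.36, "tz": 0, "grip": 48},
  {"wx": 0, "wy": 0, "wz": 0, "tx": 1.09, "ty": 3.36, "tz": 0, "grip": 48},
  {"wx": 0, "wy": 0, "wz": 0, "tx": 1.09, "ty": 3.36, "tz": 0, "grip": 48},
  {"wx": 0, "wy": 0, "wz": 0, "tx": 1.09, "ty": 3.36, "tz": 0, "grip": 48},
  {"wx": 0, "wy": 0, "wz": 0, "tx": 1.09, "ty": 3.36, "tz": 0, "grip": 48},
])

```text
time: 41.1
eef_pos: [577.4, 71.9, 190.8]
tool_rot: [0.461, -3.1, -0.006]
wrist_force: [1.3, -0.6, 0.4]
finger_gap: 0.483
gripper_force: 0.0
```

step_arm([
  {"wx": 0, "wy": 0, "wz": 0, "tx": 0, "ty": 0, "tz": 0, "grip": 48},
  {"wx": 0, "wy": 0, "wz": 0, "tx": 0, "ty": 0, "tz": 0, "grip": 48},
  {"wx": 0, "wy": 0, "wz": 0, "tx": 0, "ty": 0, "tz": 0, "grip": 48},
])

```text
time: 41.35
eef_pos: [576.9, 69.9, 190.6]
tool_rot: [0.462, -3.099, -0.006]
wrist_force: [-0.1, 0.3, -0.7]
finger_gap: 0.479
gripper_force: 0.0
```

```bash
python3 - <<'E'
from h import *
from scipy.optimize import least_squares
arm();s=snap("scene");p=snap("top")
print(knob(s),knob(p),px2w(s,(303.7,173.1),107).round(1),px2w(p,(198.6,166.6),107).round(1))
f=lambda X:np.concatenate([w2px(s,X)-(303.7,173.1),w2px(p,X)-(198.6,166.6)])
print(least_squares(f,[577,70,107]).x.round(1))
cv2.imwrite("pics/h13.png",cv2.resize(s["frame"][100:220,230:390],(720,540),interpolation=cv2.INTER_CUBIC))
E
```

```text
t 41.4 [576.9  69.9 190.6] yaw 107.0 gap 0.479
[[303.7, 173.1], [254.4, 249.2]] [[317.7, 124.6]] [580.7  71.  107. ] [577.4  71.3 107. ]
[578.3  72.2 104.9]
```

View pics/h13.png

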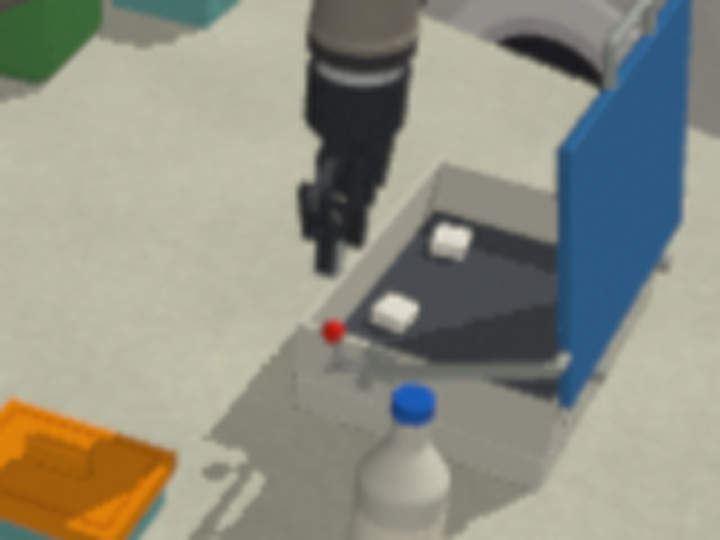

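The fingers stand straight above the knob (334,331), and the stay rests on the pin. Descend and pinch.

step_arm([
  {"wx": 0, "wy": 0, "wz": 0, "tx": 0.1, "ty": 0.1, "tz": -2.5, "grip": 48},
  {"wx": 0, "wy": 0, "wz": 0, "tx": 0, "ty": 0, "tz": -2.5, "grip": 48},
  {"wx": 0, "wy": 0, "wz": 0, "tx": 0, "ty": 0, "tz": -2, "grip": 48},
  {"wx": 0, "wy": 0, "wz": 0, "tx": 0, "ty": 0, "tz": -1.3, "grip": 48},
  {"wx": 0, "wy": 0, "wz": 0, "tx": 0, "ty": 0, "tz": 0, "grip": 48},
])

```text
time: 41.87
eef_pos: [576.2, 69.7, 105.1]
tool_rot: [0.457, -3.095, -0.008]
wrist_force: [-0.5, -1.2, -0.9]
finger_gap: 0.48
gripper_force: 0.0
```

step_arm([
  {"wx": 0, "wy": 0, "wz": 0, "tx": 0, "ty": 0, "tz": 0, "grip": 0},
  {"wx": 0, "wy": 0, "wz": 0, "tx": 0, "ty": 0, "tz": 0, "grip": 0},
  {"wx": 0, "wy": 0, "wz": 0, "tx": 0, "ty": 0, "tz": 0, "grip": 0},
  {"wx": 0, "wy": 0, "wz": 0, "tx": 0, "ty": 0, "tz": 0, "grip": 0},
  {"wx": 0, "wy": 0, "wz": 0, "tx": 0, "ty": 0, "tz": 0, "grip": 0},
], force=40)

```text
time: 42.28
eef_pos: [578.5, 71.0, 109.0]
tool_rot: [0.462, -3.101, -0.006]
wrist_force: [-1.9, 0.3, 2.7]
finger_gap: 0.208
gripper_force: 39.2
```

step_arm([
  {"wx": 0, "wy": 0, "wz": 0, "tx": 0, "ty": 0, "tz": 0.7, "grip": 0},
  {"wx": 0, "wy": 0, "wz": 0, "tx": 0, "ty": 0, "tz": 0.8, "grip": 0},
  {"wx": 0, "wy": 0, "wz": 0, "tx": 0, "ty": 0, "tz": 0.7, "grip": 0},
  {"wx": 0, "wy": 0, "wz": 0, "tx": -0.8, "ty": -0.25, "tz": 0, "grip": 0},
  {"wx": 0, "wy": 0, "wz": 0, "tx": -0.8, "ty": -0.25, "tz": 0, "grip": 0},
])

```text
time: 42.7
eef_pos: [567.4, 67.5, 132.8]
tool_rot: [-0.461, 3.1, 0.007]
wrist_force: [13.2, 5.8, -0.5]
finger_gap: 0.199
gripper_force: 39.1
```

```bash
python3 - <<'E'
from h import *
arm();print(readout.sense()["wrist_force"].round(1));s=snap("scene");print(knob(s))
c,n=np.cos(Y),np.sin(Y)
for x,z in((-73,107),(-73,127),(-88,127)):print((x,z),w2px(s,(596+c*x+n*173,256+n*x-c*173,z)).round(1))
E
```

```text
t 42.7 [567.4  67.5 132.8] yaw 106.9 gap 0.199
[13.2  5.8 -0.5]
[[254.4, 249.2]]
(-73, 107) [302.6 172.8]
(-73, 127) [303.  168.4]
(-88, 127) [299.2 167.2]
```

step_arm([
  {"wx": 0, "wy": 0, "wz": 0, "tx": -0.1, "ty": 0, "tz": 0, "grip": 0},
  {"wx": 0, "wy": 0, "wz": 0, "tx": 0, "ty": 0, "tz": 0, "grip": 0},
  {"wx": 0, "wy": 0, "wz": 0, "tx": 0, "ty": 0, "tz": 0, "grip": 0},
])

```text
time: 43.0
eef_pos: [560.4, 65.7, 129.8]
tool_rot: [0.462, -3.098, -0.005]
wrist_force: [-3.3, -3.3, -1.8]
finger_gap: 0.202
gripper_force: 39.1
```

step_arm([
  {"wx": 0, "wy": 0, "wz": 0, "tx": 0, "ty": 0, "tz": 0, "grip": 48},
  {"wx": 0, "wy": 0, "wz": 0, "tx": 0, "ty": 0, "tz": 0, "grip": 48},
  {"wx": 0, "wy": 0, "wz": 0, "tx": 0, "ty": 0, "tz": 2, "grip": 48},
  {"wx": 0, "wy": 0, "wz": 0, "tx": 0, "ty": 0, "tz": 4, "grip": 48},
  {"wx": 0, "wy": 0, "wz": 0, "tx": 0, "ty": -2, "tz": 3, "grip": 48},
])

```text
time: 43.42
eef_pos: [561.2, 48.6, 221.6]
tool_rot: [0.466, -3.099, -0.009]
wrist_force: [1.6, -0.2, 1.2]
finger_gap: 0.477
gripper_force: 0.0
```

step_arm([
  {"wx": 0, "wy": 0, "wz": 0, "tx": -1, "ty": -3.8, "tz": 0, "grip": 48},
  {"wx": 0, "wy": 0, "wz": 0, "tx": -1, "ty": -3.8, "tz": 0, "grip": 48},
  {"wx": 0, "wy": 0, "wz": 0, "tx": -1, "ty": -3.8, "tz": 0, "grip": 48},
  {"wx": 0, "wy": 0, "wz": 0, "tx": -1, "ty": -3.8, "tz": 0, "grip": 48},
  {"wx": 0, "wy": 0, "wz": 0, "tx": 0, "ty": 0, "tz": 0, "grip": 48},
])

```text
time: 43.83
eef_pos: [520.0, -111.6, 220.2]
tool_rot: [0.453, -3.101, -0.003]
wrist_force: [0.2, -0.2, -0.0]
finger_gap: 0.479
gripper_force: 0.0
```

```bash
python3 - <<'E'
from h import *
arm();s=snap("scene");p=snap("top");print(knob(s),knob(p),rects(p,"blue",100),rects(p,"orange",53))
E
```

```text
t 43.8 [ 520.  -111.6  220.2] yaw 106.6 gap 0.479
[[294.6, 170.6], [254.4, 249.2]] [[317.7, 124.6], [202.0, 178.0]] [(array([131., 152.]), [624, 287, 345, 163], -73.0), (array([231., 111.]), [757, -25, 29, 28], 0.6)] [(array([260., 196.]), [490, -126, 55, 37], 18.7), (array([282., 202.]), [481, -172, 109, 109], -69.9), (array([407., 202.]), [474, -585, 197, 147], -37.9)]
```

Lid is sinking. Wait about 5 s while moving clear, then check.

step_arm([
  {"wx": 0, "wy": 0, "wz": 0, "tx": -1.5, "ty": -3.5, "tz": 1, "grip": 48},
  {"wx": 0, "wy": 0, "wz": 0, "tx": -1.5, "ty": -3.5, "tz": 1, "grip": 48},
  {"wx": 0, "wy": 0, "wz": 0, "tx": -1.5, "ty": -3.5, "tz": 1, "grip": 48},
  {"wx": 0, "wy": 0, "wz": 0, "tx": -1.5, "ty": -3.5, "tz": 1, "grip": 48},
  {"wx": 0, "wy": 0, "wz": 0, "tx": -1.5, "ty": -3.5, "tz": 1, "grip": 48},
])

```text
time: 44.35
eef_pos: [446.5, -280.7, 270.5]
tool_rot: [0.466, -3.1, -0.007]
wrist_force: [1.4, -1.5, 0.7]
finger_gap: 0.477
gripper_force: 0.0
```

step_arm([
  {"wx": 0, "wy": 0, "wz": 0, "tx": -1, "ty": -4, "tz": 0, "grip": 48},
  {"wx": 0, "wy": 0, "wz": 0, "tx": -1, "ty": -4, "tz": 0, "grip": 48},
  {"wx": 0, "wy": 0, "wz": 0, "tx": -1, "ty": -4, "tz": 0, "grip": 48},
  {"wx": 0, "wy": 0, "wz": 0, "tx": 0, "ty": -4, "tz": 0, "grip": 48},
  {"wx": 0, "wy": 0, "wz": 0, "tx": 0, "ty": -4, "tz": 0, "grip": 48},
])

```text
time: 44.77
eef_pos: [417.1, -481.5, 270.2]
tool_rot: [0.464, -3.1, -0.006]
wrist_force: [0.7, -0.4, -0.7]
finger_gap: 0.476
gripper_force: 0.0
```

step_arm([
  {"wx": 0, "wy": 0, "wz": 0, "tx": 0, "ty": 0, "tz": 0, "grip": 48},
  {"wx": 0, "wy": 0, "wz": 0, "tx": 0, "ty": 0, "tz": 0, "grip": 48},
  {"wx": 0, "wy": 0, "wz": 0, "tx": 0, "ty": 0, "tz": 0, "grip": 48},
  {"wx": 0, "wy": 0, "wz": 0, "tx": 0, "ty": 0, "tz": 0, "grip": 48},
  {"wx": 0, "wy": 0, "wz": 0, "tx": 0, "ty": 0, "tz": 0, "grip": 48},
])

```text
time: 45.18
eef_pos: [417.2, -479.3, 270.6]
tool_rot: [0.465, -3.1, -0.006]
wrist_force: [0.2, 0.4, 0.3]
finger_gap: 0.482
gripper_force: 0.0
```

step_arm([
  {"wx": 0, "wy": 0, "wz": 0, "tx": 0, "ty": 0, "tz": 0, "grip": 48},
  {"wx": 0, "wy": 0, "wz": 0, "tx": 0, "ty": 0, "tz": 0, "grip": 48},
  {"wx": 0, "wy": 0, "wz": 0, "tx": 0, "ty": 0, "tz": 0, "grip": 48},
  {"wx": 0, "wy": 0, "wz": 0, "tx": 0, "ty": 0, "tz": 0, "grip": 48},
  {"wx": 0, "wy": 0, "wz": 0, "tx": 0, "ty": 0, "tz": 0, "grip": 48},
])

```text
time: 45.6
eef_pos: [416.2, -480.8, 270.1]
tool_rot: [0.462, -3.1, -0.006]
wrist_force: [0.3, 0.0, -0.9]
finger_gap: 0.48
gripper_force: 0.0
```

step_arm([
  {"wx": 0, "wy": 0, "wz": 0, "tx": 0, "ty": 0, "tz": 0, "grip": 48},
  {"wx": 0, "wy": 0, "wz": 0, "tx": 0, "ty": 0, "tz": 0, "grip": 48},
  {"wx": 0, "wy": 0, "wz": 0, "tx": 0, "ty": 0, "tz": 0, "grip": 48},
  {"wx": 0, "wy": 0, "wz": 0, "tx": 0, "ty": 0, "tz": 0, "grip": 48},
  {"wx": 0, "wy": 0, "wz": 0, "tx": 0, "ty": 0, "tz": 0, "grip": 48},
])

```text
time: 46.02
eef_pos: [416.2, -480.9, 269.9]
tool_rot: [0.461, -3.1, -0.006]
wrist_force: [0.3, -1.2, -0.8]
finger_gap: 0.477
gripper_force: 0.0
```

step_arm([
  {"wx": 0, "wy": 0, "wz": 0, "tx": 0, "ty": 0, "tz": 0, "grip": 48},
  {"wx": 0, "wy": 0, "wz": 0, "tx": 0, "ty": 0, "tz": 0, "grip": 48},
  {"wx": 0, "wy": 0, "wz": 0, "tx": 0, "ty": 0, "tz": 0, "grip": 48},
  {"wx": 0, "wy": 0, "wz": 0, "tx": 0, "ty": 0, "tz": 0, "grip": 48},
  {"wx": 0, "wy": 0, "wz": 0, "tx": 0, "ty": 0, "tz": 0, "grip": 48},
])

```text
time: 46.43
eef_pos: [416.2, -480.8, 270.0]
tool_rot: [0.461, -3.1, -0.006]
wrist_force: [-0.4, 0.1, -0.1]
finger_gap: 0.477
gripper_force: 0.0
```

step_arm([
  {"wx": 0, "wy": 0, "wz": 0, "tx": 0, "ty": 0, "tz": 0, "grip": 48},
  {"wx": 0, "wy": 0, "wz": 0, "tx": 0, "ty": 0, "tz": 0, "grip": 48},
  {"wx": 0, "wy": 0, "wz": 0, "tx": 0, "ty": 0, "tz": 0, "grip": 48},
  {"wx": 0, "wy": 0, "wz": 0, "tx": 0, "ty": 0, "tz": 0, "grip": 48},
  {"wx": 0, "wy": 0, "wz": 0, "tx": 0, "ty": 0, "tz": 0, "grip": 48},
])

```text
time: 46.85
eef_pos: [416.2, -480.8, 269.9]
tool_rot: [0.461, -3.1, -0.006]
wrist_force: [0.7, -0.1, -0.1]
finger_gap: 0.481
gripper_force: 0.0
```

```bash
python3 - <<'E'
from h import *
arm();s=snap("scene","end.png");p=snap("top");print(knob(s),knob(p),rects(p,"blue",100),rects(s,"blue",100),rects(p,"orange",53))
E
```

```text
t 46.9 [ 416.2 -480.8  269.9] yaw 106.9 gap 0.481
[[291.7, 166.5], [254.4, 249.2]] [[317.7, 124.6], [202.5, 181.1]] [(array([140., 162.]), [591, 255, 308, 233], -73.0), (array([231., 111.]), [757, -25, 29, 28], 0.6)] [(array([339., 161.]), [603, 252, 311, 223], -73.5)] [(array([401., 232.]), [377, -561, 81, 33], 74.7), (array([274., 193.]), [501, -163, 152, 113], 20.2), (array([396., 190.]), [514, -541, 207, 67], -51.6)]
```

View pics/end.png

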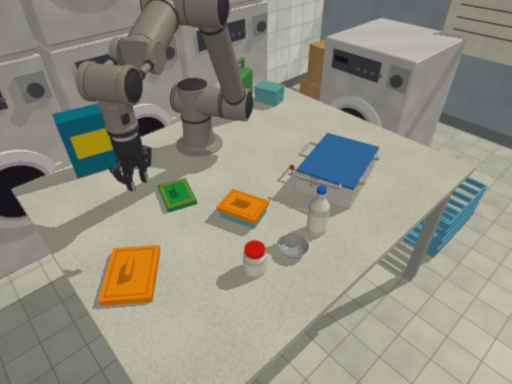

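The bin is shut (its blue lid at top (140,162) and knob (202,181), as at the start). The tub at scene (243,207) is lidded, and the bottle, jar and dish have not moved.

```bash
python3 -c "
from plant import workorder
print(workorder.job_done())"
```

```text
the job is handed in; nothing more can be done
None
```

The job is handed in: all four blue tablets are in the upright tub with its orange lid snapped home, both whites are in the shut bin, and the bottle, jar and dish are undisturbed.

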